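Sort the pellet canisters by weight and wind the full ones home

ROBOT

A 6-joint arm with a two-finger parallel gripper is mounted at the origin on the work surface. World frame = base frame: x ahead of the robot, y to its left, z up, the work surface at z = 0. Lengths are in mm, angles in rad, forces in N, time in s.
With the tool pointing down it reaches from about 300 to 775 mm from the base axis. Payload 14.6 kg.
Tool frame: the origin (TCP) lies between the finger pads; the fingertips stand 17 mm ahead of it and the grasp point (between the pads) lies 2 mm behind it (manip.tip_reach is the distance from the TCP to the fingertips, in mm); z points along the fingers, y is the line along which they close (so a half turn about z gives the same grasp; the last joint's range is limited). The gripper opens to 94 mm and grips with 3 to 60 N. Pads are 16 mm wide; open, the fingers measure 119 mm over their backs; the gripper's body (75 mm by 177 mm) begins 78 mm behind the grasp point.
Start: joints at [-1.285, 0.3, 1.521, -0, 1.321, -0.067], TCP at [190.032, -516.117, 222.446] pointing down, gripper open.
Joint ranges: [-3.03, 3.03], [-0.79, 2.21], [0.23, 2.52], [-1.04, 4.18], [0, 3.07], [-2.55, 2.55]. Speed limits (rad/s): [2.22, 2.22, 2.57, 3.14, 3.14, 3.14].

INTERFACE

Orientations are given as [roll, pitch, yaw] about the fixed x, y, z axes, in that order (R = Rz(yaw) Ry(pitch) Rx(roll)).
In Python, from cell import manip, viewer gives the robot as it stands.
- The arm moves only by the tool apply_moves, never from a script. Its argument "moves" is a list of rows, each a list of 3 entries, a list of its own where there are three numbers: the shift along the tool's x, y, z each as a share of 0.25 m, from -1 to 1, then the turn, a rotation vector about the tool's x, y, z each as a share of pi rad, from -1 to 1, then the closure, from 0 (fully open) to 1 (shut). In form: [[[dx, dy, dz], [wx, wy, wz], grip], ...]. A call has 1 to 12 rows; each row is the pose to reach, as a shift and turn from the pose commanded when the call began, along the tool's axes at that moment, turning the shorter way round; what a row does not reach only later rows make up. A row lasts 1/12 s, in which the tool goes at most 41.7 mm and 7.16 degrees, less where a joint would pass 70% of its speed; a pose out of reach is approached as far as the arm can. A call with a number of a shift or a turn outside -1 to 1 is refused whole. A call with a gripper value outside its range is refused whole. The fingers move at their own pace and stop on an object; "squeeze" is the grip in N (left out, the last holds). Time passes only in rows, so rows that repeat a pose let the fingers close. It gives the time, the measured TCP pose, the force, the opening and the grip force at its end, in the units of the state.
- manip.read_state(): the state, without advancing time (a new reading comes with each control period).
- viewer.camera(name): name is "side" or "top"; returns the picture (480x640x3 uint8, blue, green, red); there is no depth.
- viewer.camera_info(name): a dict with "camera_matrix" (3x3 intrinsics, pixels), "R" (3x3) and "t" (3): a world point X has camera coordinates R X + t. Camera axes: x right, y down, z forward; pixel columns grow to the right and rows downward; lengths in mm; the calibration is good to about 2 mm. A picture is of the moment at which its call begins. camera_info takes no time and is no camera call.
- manip.sign_off(): hands the job in; it is judged then, once.
The state is a dict: "clock": time; "joints": joint angles; "qd": joint speeds; "effort": joint torques, N m; "eef_pos": TCP position; "eef_rot": TCP orientation; "wrist_force": force on the tool from outside, world axes, zero at the start; "moment": the same for the moment, N m; "finger_gap": finger opening in mm; "finger_force": force on a finger pad.
Only numpy, scipy, OpenCV 4.12 (cv2) and the standard library are available. Lean on these libraries where they do the work, as an engineer would, in place of code of your own. Each camera call takes 0.05 s, during which the arm holds its last target. There are 200 camera calls.

TASK

Some of these identical pellet canisters are full and the others are empty, which only their weight tells. Stand every full one upright in the white sliding tray, then wind the tray's hand crank clockwise until you feel it come firmly up against its stop; stand every empty one upright in the grey return tray, whenever it suits you. Leave the other things on the counter where they are.

Things in the scene. Friction and masses are not known exactly. Their poses are not given: they have to be found in the camera images.
- canister_a: squat round pellet canister standing on the counter, 56 mm diameter, 62 mm high, red body with a white lid. Its origin is its centre, 31 mm above its foot; z points up along its axis. All canisters look the same: a full one weighs about 340 to 460 g, an empty one about 80 to 120 g. Of the six, 4 or 5 are there, with full and empty ones among them
- canister_b: squat round pellet canister standing on the counter, 56 mm diameter, 62 mm high, red body with a white lid. Its origin is its centre, 31 mm above its foot; z points up along its axis. All canisters look the same: a full one weighs about 340 to 460 g, an empty one about 80 to 120 g. Of the six, 4 or 5 are there, with full and empty ones among them
- canister_c: squat round pellet canister standing on the counter, 56 mm diameter, 62 mm high, red body with a white lid. Its origin is its centre, 31 mm above its foot; z points up along its axis. All canisters look the same: a full one weighs about 340 to 460 g, an empty one about 80 to 120 g. Of the six, 4 or 5 are there, with full and empty ones among them
- canister_d: squat round pellet canister standing on the counter, 56 mm diameter, 62 mm high, red body with a white lid. Its origin is its centre, 31 mm above its foot; z points up along its axis. All canisters look the same: a full one weighs about 340 to 460 g, an empty one about 80 to 120 g. Of the six, 4 or 5 are there, with full and empty ones among them
- canister_e: squat round pellet canister standing on the counter, 56 mm diameter, 62 mm high, red body with a white lid. Its origin is its centre, 31 mm above its foot; z points up along its axis. All canisters look the same: a full one weighs about 340 to 460 g, an empty one about 80 to 120 g. Of the six, 4 or 5 are there, with full and empty ones among them
- canister_f: squat round pellet canister standing on the counter, 56 mm diameter, 62 mm high, red body with a white lid. Its origin is its centre, 31 mm above its foot; z points up along its axis. All canisters look the same: a full one weighs about 340 to 460 g, an empty one about 80 to 120 g. Of the six, 4 or 5 are there, with full and empty ones among them
- winder: the tray winder: fixed aluminium base 120 x 540 x 12 mm with two rails along its y axis, the sliding tray on the rails and a black gearbox (85 x 85 mm, top 62 mm above the counter) with the crank at its +y end. Origin: middle of its underside, on the counter; z up
- tray_floor (a point): centre of the inner floor of the white sliding tray, 29 mm above the counter; inside 95 mm along x, 230 mm along y (axes as the winder's), walls 5 mm thick rising 16 mm above the floor. Turning the crank clockwise (seen from above) slides it towards the winder's -y, 5 mm per radian, until it meets a firm, unmarked stop, which is met 2.5 to 3.2 turns from the start
- crank_axis (a point): point on the crank's vertical axis, 104 mm above the counter, at the height of the middle of the knob
- knob_mid (a point): middle of the crank's upright black knob, 22 mm diameter, 50 mm tall (79 to 129 mm above the counter), 50 mm from the crank's axis. The knob spins freely on its pin; turning the crank takes about 3 N at the knob, and the crank stays where it is left
- return_tray_in (a point): centre of the inner floor of the fixed grey return tray, 5 mm above the counter. Inside it is 240 mm along its x and 120 mm along its y; the walls are 5 mm thick and rise 17 mm above the floor
- saucer: white ceramic feeding saucer, 90 mm across, 18 mm high; not part of the job. Origin: middle of its underside
- cone: terracotta breeding cone, 60 mm across the foot, 110 mm high; not part of the job. Origin: middle of its underside
- valve: grey check valve lying flat, 58 mm long, 18 mm high; not part of the job. Origin: middle of its underside
- suction_cup: small black rubber suction cup, 40 mm across, 22 mm high; not part of the job. Origin: middle of its underside
- conditioner: bottle of water conditioner, 52 mm across, 130 mm high; not part of the job. Origin: middle of its underside
- scraper: algae scraper lying flat, 120 mm long, 12 mm high; not part of the job. Origin: middle of its underside
Mind the look-alikes: they are no part of the job. What is shaped like the canister_a but brown or green is not meant.

How it is judged (in metres and radians):
On the way, in this order (a step that is already met when the one before it is completed fails the run):
1. every full canister stands in the white sliding tray (((x of canister_a in the frame of tray_floor between -0.035 and 0.035 m and y of canister_a in the frame of tray_floor between -0.1 and 0.1 m and z of canister_a in the frame of tray_floor between 0.025 and 0.037 m and angle between canister_a's own z axis and vertical below 0.12 rad and contact force between canister_a and anything else above 2.3 N) or contact force between canister_a and anything else below 2.3 N) and ((x of canister_b in the frame of tray_floor between -0.035 and 0.035 m and y of canister_b in the frame of tray_floor between -0.1 and 0.1 m and z of canister_b in the frame of tray_floor between 0.025 and 0.037 m and angle between canister_b's own z axis and vertical below 0.12 rad and contact force between canister_b and anything else above 2.3 N) or contact force between canister_b and anything else below 2.3 N) and ((x of canister_c in the frame of tray_floor between -0.035 and 0.035 m and y of canister_c in the frame of tray_floor between -0.1 and 0.1 m and z of canister_c in the frame of tray_floor between 0.025 and 0.037 m and angle between canister_c's own z axis and vertical below 0.12 rad and contact force between canister_c and anything else above 2.3 N) or contact force between canister_c and anything else below 2.3 N) and ((x of canister_d in the frame of tray_floor between -0.035 and 0.035 m and y of canister_d in the frame of tray_floor between -0.1 and 0.1 m and z of canister_d in the frame of tray_floor between 0.025 and 0.037 m and angle between canister_d's own z axis and vertical below 0.12 rad and contact force between canister_d and anything else above 2.3 N) or contact force between canister_d and anything else below 2.3 N) and ((x of canister_e in the frame of tray_floor between -0.035 and 0.035 m and y of canister_e in the frame of tray_floor between -0.1 and 0.1 m and z of canister_e in the frame of tray_floor between 0.025 and 0.037 m and angle between canister_e's own z axis and vertical below 0.12 rad and contact force between canister_e and anything else above 2.3 N) or contact force between canister_e and anything else below 2.3 N) and ((x of canister_f in the frame of tray_floor between -0.035 and 0.035 m and y of canister_f in the frame of tray_floor between -0.1 and 0.1 m and z of canister_f in the frame of tray_floor between 0.025 and 0.037 m and angle between canister_f's own z axis and vertical below 0.12 rad and contact force between canister_f and anything else above 2.3 N) or contact force between canister_f and anything else below 2.3 N)), for 0.4 s.
2. the tray, with every full canister standing in it, is wound up against its stop (all of step 1 and y of tray_floor in the frame of winder below -0.1225 m), for 0.2 s.
At the end, for the whole second after the job is handed in: every full canister (weighing over 2.3 N where it stands) stands upright (within 0.12 rad) on the floor of the sliding tray, every empty one likewise in the return tray, and the tray is within 2.5 mm of the end of its travel (((x of canister_a in the frame of tray_floor between -0.035 and 0.035 m and y of canister_a in the frame of tray_floor between -0.1 and 0.1 m and z of canister_a in the frame of tray_floor between 0.025 and 0.037 m and angle between canister_a's own z axis and vertical below 0.12 rad and contact force between canister_a and anything else above 2.3 N) or (x of canister_a in the frame of return_tray_in between -0.095 and 0.095 m and y of canister_a in the frame of return_tray_in between -0.045 and 0.045 m and z of canister_a in the frame of return_tray_in between 0.025 and 0.037 m and angle between canister_a's own z axis and vertical below 0.12 rad and contact force between canister_a and anything else below 2.3 N)) and ((x of canister_b in the frame of tray_floor between -0.035 and 0.035 m and y of canister_b in the frame of tray_floor between -0.1 and 0.1 m and z of canister_b in the frame of tray_floor between 0.025 and 0.037 m and angle between canister_b's own z axis and vertical below 0.12 rad and contact force between canister_b and anything else above 2.3 N) or (x of canister_b in the frame of return_tray_in between -0.095 and 0.095 m and y of canister_b in the frame of return_tray_in between -0.045 and 0.045 m and z of canister_b in the frame of return_tray_in between 0.025 and 0.037 m and angle between canister_b's own z axis and vertical below 0.12 rad and contact force between canister_b and anything else below 2.3 N)) and ((x of canister_c in the frame of tray_floor between -0.035 and 0.035 m and y of canister_c in the frame of tray_floor between -0.1 and 0.1 m and z of canister_c in the frame of tray_floor between 0.025 and 0.037 m and angle between canister_c's own z axis and vertical below 0.12 rad and contact force between canister_c and anything else above 2.3 N) or (x of canister_c in the frame of return_tray_in between -0.095 and 0.095 m and y of canister_c in the frame of return_tray_in between -0.045 and 0.045 m and z of canister_c in the frame of return_tray_in between 0.025 and 0.037 m and angle between canister_c's own z axis and vertical below 0.12 rad and contact force between canister_c and anything else below 2.3 N)) and ((x of canister_d in the frame of tray_floor between -0.035 and 0.035 m and y of canister_d in the frame of tray_floor between -0.1 and 0.1 m and z of canister_d in the frame of tray_floor between 0.025 and 0.037 m and angle between canister_d's own z axis and vertical below 0.12 rad and contact force between canister_d and anything else above 2.3 N) or (x of canister_d in the frame of return_tray_in between -0.095 and 0.095 m and y of canister_d in the frame of return_tray_in between -0.045 and 0.045 m and z of canister_d in the frame of return_tray_in between 0.025 and 0.037 m and angle between canister_d's own z axis and vertical below 0.12 rad and contact force between canister_d and anything else below 2.3 N)) and ((x of canister_e in the frame of tray_floor between -0.035 and 0.035 m and y of canister_e in the frame of tray_floor between -0.1 and 0.1 m and z of canister_e in the frame of tray_floor between 0.025 and 0.037 m and angle between canister_e's own z axis and vertical below 0.12 rad and contact force between canister_e and anything else above 2.3 N) or (x of canister_e in the frame of return_tray_in between -0.095 and 0.095 m and y of canister_e in the frame of return_tray_in between -0.045 and 0.045 m and z of canister_e in the frame of return_tray_in between 0.025 and 0.037 m and angle between canister_e's own z axis and vertical below 0.12 rad and contact force between canister_e and anything else below 2.3 N)) and ((x of canister_f in the frame of tray_floor between -0.035 and 0.035 m and y of canister_f in the frame of tray_floor between -0.1 and 0.1 m and z of canister_f in the frame of tray_floor between 0.025 and 0.037 m and angle between canister_f's own z axis and vertical below 0.12 rad and contact force between canister_f and anything else above 2.3 N) or (x of canister_f in the frame of return_tray_in between -0.095 and 0.095 m and y of canister_f in the frame of return_tray_in between -0.045 and 0.045 m and z of canister_f in the frame of return_tray_in between 0.025 and 0.037 m and angle between canister_f's own z axis and vertical below 0.12 rad and contact force between canister_f and anything else below 2.3 N)) and y of tray_floor in the frame of winder below -0.1225 m); the robot touches nothing.
It fails at once if a bystander (saucer, cone, valve, suction cup, bottle, scraper) is moved more than 40 mm (distance of any of saucer, cone, valve, suction_cup, conditioner, scraper from where it was at the start of the episode above 0.04 m).
Of canister_a, canister_b, canister_c, canister_d, canister_e, canister_f only 4 to 5 are there at a start; the rules pass over those that are not, and their reading is None.
At some moment in a run one of canister_a, canister_b, canister_c, canister_d, canister_e, canister_f may be knocked a few centimetres aside while the robot is not near it.
Once in a run the grip may slacken for a moment while it holds something.
It also fails if it takes over 210 s, if anything falls off the work surface, if the arm or the gripper's body presses on something with over 40 N, if the wrist force passes 120 N, or if a joint passes its speed limit or range.

## Working session

There is one attempt and no reset: what is moved stays moved. The work goes in short steps, Python scripts to look and compute and a tool call to move; the robot and the scene stay as the last step left them, time stands still between calls to the robot, and variables do not carry over. Pictures are saved under pics/ and viewed, at most 17 in all, crops included, and the job is handed in when it is done.

Besides the shell and the picture viewer there is one more tool, called after "Request:" by a JSON object that holds its "api" and its "payload", one argument or row to a line. apply_moves: Moves the arm, as the interface text tells. Shift numbers are shares of 0.25 m and turn numbers shares of pi rad, none past 1 either way. Its arguments: {"type":"object","properties":{"moves":{"type":"array"},"squeeze":{"type":"number"}},"required":["moves"]}

```bash
ls; mkdir -p pics
python3 - <<'E'
from cell import manip, viewer
import cv2
for n in("top","side"):
    cv2.imwrite(f"pics/{n}0.png",viewer.camera(n)); i=viewer.camera_info(n); print(n,i["camera_matrix"],i["R"],i["t"])
print(manip.read_state())
E
```

```text
pics
top [[438.9512708    0.         320.12923978]
 [  0.         438.9512708  243.89691106]
 [  0.           0.           1.        ]] [[-0.00613285 -0.99995471 -0.00727793]
 [-0.98075736  0.00743502 -0.19508901]
 [ 0.19513429  0.00594143 -0.98075854]] [-12.42496293 584.0778672  931.02021906]
side [[512.39977234   0.         328.79945261]
 [  0.         512.39977234 233.26722252]
 [  0.           0.           1.        ]] [[-0.89125714 -0.4534178  -0.00854481]
 [-0.34079421  0.68207279 -0.64702088]
 [ 0.29919896 -0.57374995 -0.7624244 ]] [485.64576567 277.04503644 964.36835661]
{'clock': 0.1, 'joints': array([-1.28460229e+00,  3.00401442e-01,  1.52153073e+00,  2.55229462e-05,
        1.32071528e+00, -6.66309415e-02]), 'qd': array([ 0.00028233,  0.00018105, -0.00158448,  0.00012779,  0.00019354,
        0.00062808]), 'effort': array([ 5.58056240e-05, -5.32649302e+01, -3.53286803e+01,  7.09277205e-02,
        2.35201127e-02, -6.14420105e-05]), 'eef_pos': array([ 189.97562156, -515.90693508,  221.94583549]), 'eef_rot': array([-3.14054185e+00, -9.48973888e-05,  3.52818601e-01]), 'wrist_force': array([ 0.08301189, -0.46796108, -1.17375299]), 'moment': array([ 0.05554429,  0.00559789, -0.0088716 ]), 'finger_force': 0.0, 'finger_gap': 93.89279332039924}
```

View pics/top0.png

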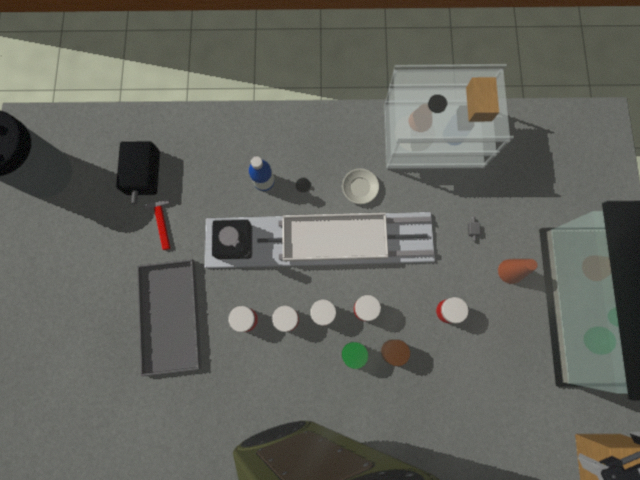

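View pics/side0.png

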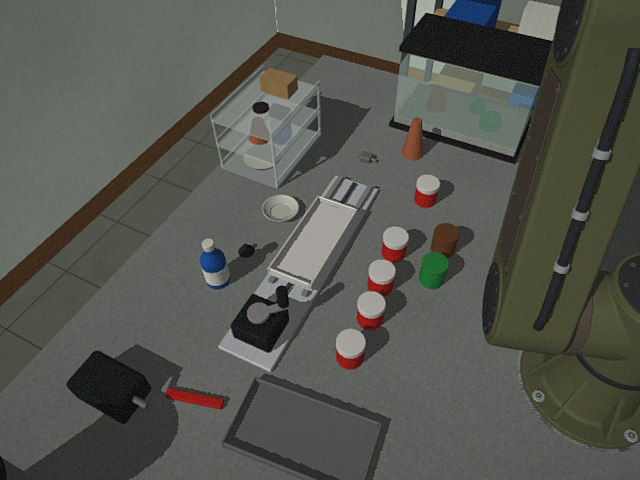

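Both views show five red canisters with white lids. In the top view the lids are at about (242,319), (285,319), (323,312), (368,308) and (455,310). Possible confusions are the green one (355,355), the brown one (396,352) and the red cone (516,270), all excluded. The gearbox is at (232,239), the white tray at (335,238), and the grey tray at (170,318).

```bash
cat > h.py <<'E'
import numpy as np, cv2
from cell import manip, viewer
def P(u,v,z,n="top"):
    i=viewer.camera_info(n);K,R,t=map(np.array,(i["camera_matrix"],i["R"],i["t"]))
    d=R.T@np.linalg.solve(K,[u,v,1]);c=-R.T@t
    return (c+d*(z-c[2])/d[2])[:2].round(1)
def pix(p,n="top"):
    i=viewer.camera_info(n);K,R,t=map(np.array,(i["camera_matrix"],i["R"],i["t"]))
    q=K@(R@np.array(p,float)+t);return (q[:2]/q[2]).round(1)
def lids(img):
    b=img.astype(int);m=((b.min(2)>150)).astype(np.uint8)
    n,l,s,c=cv2.connectedComponentsWithStats(m)
    return [(c[k].round(1),s[k]) for k in range(1,n) if 150<s[k][4]<9000]
E
python3 - <<'E'
from h import *
im=cv2.imread("pics/top0.png")
for c,s in lids(im): print(c,s,P(*c,62))
cv2.imwrite("pics/c1.png",cv2.resize(im[195:395,125:485],None,fx=2.2,fy=2.2,interpolation=cv2.INTER_CUBIC))
E
```

```text
[20.7 68.7] [   0   38   56   51 1442] [1026.   713.9]
[95.9 68.8] [ 77  54  43  29 332] [1023.7  529. ]
[146.8  77.5] [124  61  62  27 798] [998.9 402.5]
[430.8 116.5] [ 390   89  105   64 2798] [ 889.5 -281.1]
[25.3 96.6] [  0  91  53  18 524] [951.1 693.2]
[86.9 95.7] [ 55  91  64  11 581] [951.9 544.1]
[155.   95.2] [122  90  64  11 540] [951.6 379.4]
[220.8  94.8] [188  90  63  10 453] [951.  220.5]
[442.1 147.9] [396 143  89  10 605] [ 809.8 -303.1]
[368.9 189.4] [357 175  21  28 324] [ 709.8 -129.2]
[342.1 237.8] [ 283  212  147   47 3701] [596.7 -65.9]
[271.2 231. ] [228 215  67  49 651] [613.6  93.8]
[210.4 247.8] [205 218  26  49 379] [576.  229.6]
[415.5 229.1] [400 225  32  11 262] [ 615.4 -231.5]
[415.9 244.8] [400 240  33  10 289] [ 579.4 -230.7]
[367.2 307.3] [355 295  25  25 479] [ 441.6 -118.1]
[454.3 309.5] [442 298  25  24 495] [ 435.6 -307. ]
[322.5 311.8] [311 300  24  25 474] [432.5 -20.7]
[240.5 318.3] [229 306  24  25 477] [419.7 157.4]
[284.3 318. ] [273 306  24  25 479] [419.7  62.3]
```

View pics/c1.png

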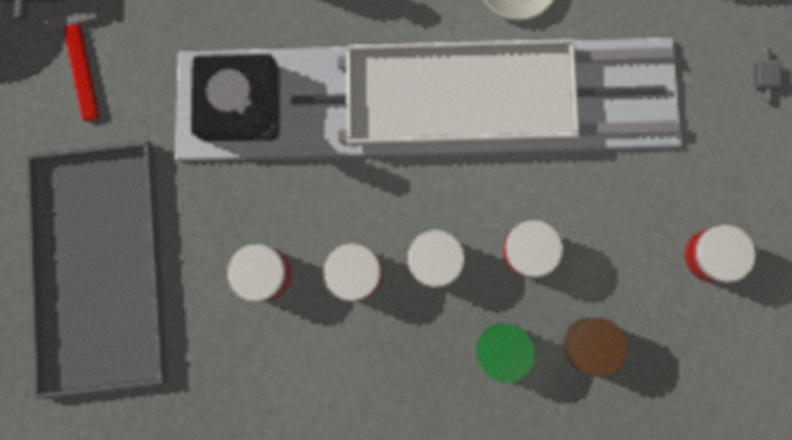

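The crop confirms red bodies and white lids on all five chosen canisters, and the green and brown look-alikes are clearly different. The crank hub is at crop (228,90), i.e. original (229,236).

Run:
```python
from h import *
g=lambda pts,z:[P(125+(x+.5)/2.2-.5,195+(y+.5)/2.2-.5,z) for x,y in pts]
def show(n,q):
    q=np.array(q);print(n,q.tolist(),"mean",q.mean(0),"sides",[np.linalg.norm(q[i]-q[i-1]).round(1) for i in range(4)],"dir",[np.degrees(np.arctan2(*(q[i]-q[i-1])[::-1])).round(1) for i in range(4)])
show("tray",g([(347,45),(577,40),(580,139),(349,143)],45))
show("ret",g([(30,156),(149,144),(161,382),(38,396)],22))
show("base",g([(178,52),(672,39),(682,147),(177,159)],12))
show("gear",g([(192,57),(277,54),(279,136),(195,139)],62))
print("hub",g([(228,90)],75),"knob side",P(283,290,129,"side"),P(283,304,85,"side"),"hub side",P(258,313,72,"side"))
im=cv2.imread("pics/side0.png");cv2.imwrite("pics/c2.png",cv2.resize(im[260:380,210:330],None,fx=5,fy=5,interpolation=cv2.INTER_CUBIC))
```

```text
tray [[654.8, 70.4], [658.3, -171.3], [552.9, -170.6], [550.5, 67.2]] mean [604.125 -51.075] sides [np.float64(104.3), np.float64(241.7), np.float64(105.4), np.float64(237.8)] dir [np.float64(1.8), np.float64(-89.2), np.float64(179.6), np.float64(90.6)]
ret [[542.8, 405.6], [554.7, 280.5], [312.1, 256.1], [299.2, 379.3]] mean [427.2   330.375] sides [np.float64(245.0), np.float64(125.7), np.float64(243.8), np.float64(123.9)] dir [np.float64(6.2), np.float64(-84.6), np.float64(-174.3), np.float64(96.0)]
base [[657.3, 257.1], [667.6, -279.3], [549.0, -283.4], [540.0, 252.9]] mean [603.475 -13.175] sides [np.float64(117.4), np.float64(536.5), np.float64(118.7), np.float64(536.4)] dir [np.float64(2.1), np.float64(-88.9), np.float64(-178.0), np.float64(91.0)]
gear [[638.8, 228.6], [641.3, 140.9], [555.5, 136.8], [553.0, 222.0]] mean [597.15  182.075] sides [np.float64(86.1), np.float64(87.7), np.float64(85.9), np.float64(85.2)] dir [np.float64(4.4), np.float64(-88.4), np.float64(-177.3), np.float64(91.7)]
hub [array([600.8, 187.4])] knob side [562.  150.8] [563.8 154.4] hub side [601.5 186.7]
```

View pics/c2.png

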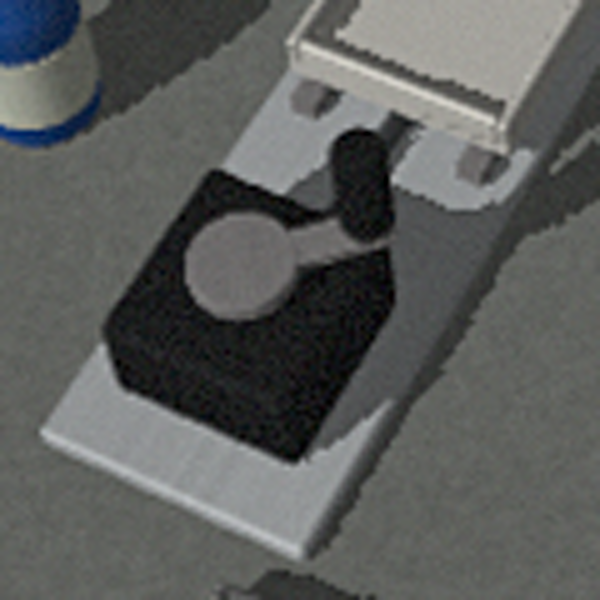

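Request:
{"api": "apply_moves", "payload": {
  "moves": [
    [[0.589, -0.209, 0], [0, 0, -0.3877], 0],
    [[0.589, -0.209, 0], [0, 0, -0.3877], 0],
    [[0.589, -0.209, 0], [0, 0, -0.3877], 0],
    [[0.589, -0.209, 0], [0, 0, -0.3877], 0],
    [[0.589, -0.209, 0], [0, 0, -0.3877], 0],
    [[0.589, -0.209, 0], [0, 0, -0.3877], 0],
    [[0.589, -0.209, 0], [0, 0, -0.3877], 0],
    [[0.589, -0.209, 0], [0, 0, -0.3877], 0],
    [[0.589, -0.209, 0], [0, 0, -0.3877], 0],
    [[0.589, -0.209, 0], [0, 0, -0.3877], 0],
    [[0.589, -0.209, 0], [0, 0, -0.3877], 0],
    [[0.589, -0.209, 0], [0, 0, -0.3877], 0]
  ]
}}

```text
clock: 1.1
eef_pos: [310.1, -416.1, 222.2]
eef_rot: [-3.141, -0.0, 1.568]
wrist_force: [0.2, -0.0, -0.3]
finger_gap: 93.8
finger_force: 0.0
```

Request:
{"api": "apply_moves", "payload": {
  "moves": [
    [[0.436, 0.504, 0.2], [0, 0, 0], 0],
    [[0.436, 0.504, 0.2], [0, 0, 0], 0],
    [[0.436, 0.504, 0.2], [0, 0, 0], 0],
    [[0.436, 0.504, 0.2], [0, 0, 0], 0],
    [[0.436, 0.504, 0.2], [0, 0, 0], 0],
    [[0.436, 0.504, 0.36], [0, 0, 0], 0],
    [[0.436, 0.504, 0.5], [0, 0, 0], 0],
    [[0.436, 0.504, 0.62], [0, 0, 0], 0],
    [[0.436, 0.504, 0.7], [0, 0, 0], 0],
    [[0.436, 0.504, 0.724], [0, 0, 0], 0],
    [[0.436, 0.504, 0.724], [0, 0, 0], 0],
    [[0.436, 0.504, 0.724], [0, 0, 0], 0]
  ],
  "squeeze": 35
}}

```text
clock: 2.1
eef_pos: [436.5, -307.7, 42.5]
eef_rot: [3.141, 0.001, 1.569]
wrist_force: [-0.8, 0.0, 0.3]
finger_gap: 94.1
finger_force: 0.0
```

Request:
{"api": "apply_moves", "payload": {
  "moves": [
    [[0, 0, 0], [0, 0, 0], 1],
    [[0, 0, 0], [0, 0, 0], 1],
    [[0, 0, 0], [0, 0, 0], 1],
    [[0, 0, 0], [0, 0, 0], 1],
    [[0, 0, 0], [0, 0, 0], 1],
    [[0, 0, 0], [0, 0, 0], 1]
  ]
}}

```text
clock: 2.6
eef_pos: [436.2, -307.3, 41.7]
eef_rot: [3.141, 0.0, 1.571]
wrist_force: [-0.5, -0.0, -0.4]
finger_gap: 57.8
finger_force: 0.0
```

Request:
{"api": "apply_moves", "payload": {
  "moves": [
    [[0, 0, 0], [0, 0, 0], 1],
    [[0, 0, -0.08], [0, 0, 0], 1],
    [[0, 0, -0.2], [0, 0, 0], 1],
    [[0, 0, -0.32], [0, 0, 0], 1],
    [[0, 0, -0.4], [0, 0, 0], 1],
    [[0, 0, -0.4], [0, 0, 0], 1],
    [[0, 0, -0.4], [0, 0, 0], 1],
    [[0, 0, -0.4], [0, 0, 0], 1],
    [[0, 0, -0.4], [0, 0, 0], 1]
  ]
}}

```text
clock: 3.35
eef_pos: [435.5, -306.7, 139.4]
eef_rot: [-3.139, -0.002, 1.571]
wrist_force: [0.1, 0.1, -4.1]
finger_gap: 55.2
finger_force: 35.0
```

Request:
{"api": "apply_moves", "payload": {
  "moves": [
    [[0.1, 0.09, 0], [0, 0, 0], 1],
    [[0.22, 0.2, 0], [0, 0, 0], 1],
    [[0.34, 0.31, 0], [0, 0, 0], 1],
    [[0.46, 0.42, 0], [0, 0, 0], 1],
    [[0.58, 0.53, 0], [0, 0, 0], 1],
    [[0.67, 0.62, 0], [0, 0, 0], 1],
    [[0.696, 0.64, 0.02], [0, 0, 0], 1],
    [[0.696, 0.64, 0.1], [0, 0, 0], 1],
    [[0.696, 0.64, 0.18], [0, 0, 0], 1],
    [[0.696, 0.64, 0.24], [0, 0, 0], 1],
    [[0.696, 0.64, 0.265], [0, 0, 0], 1],
    [[0.696, 0.64, 0.265], [0, 0, 0], 1]
  ]
}}

```text
clock: 4.35
eef_pos: [595.0, -133.1, 72.7]
eef_rot: [-3.138, -0.001, 1.571]
wrist_force: [-0.5, 0.4, -4.2]
finger_gap: 55.5
finger_force: 35.0
```

Request:
{"api": "apply_moves", "payload": {
  "moves": [
    [[0, 0, 0.005], [0, 0, 0], 1],
    [[0, 0, 0.01], [0, 0, 0], 1],
    [[0, 0, 0.015], [0, 0, 0], 1],
    [[0, 0, 0.015], [0, 0, 0], 1]
  ]
}}

```text
clock: 4.68
eef_pos: [596.3, -133.3, 71.9]
eef_rot: [3.141, 0.0, 1.571]
wrist_force: [-0.0, 0.4, -4.7]
finger_gap: 55.2
finger_force: 35.0
```

Request:
{"api": "apply_moves", "payload": {
  "moves": [
    [[0, 0, 0.003], [0, 0, 0], 1],
    [[0, 0, 0.006], [0, 0, 0], 1],
    [[0, 0, 0.006], [0, 0, 0], 1]
  ]
}}

```text
clock: 4.93
eef_pos: [596.3, -133.3, 70.6]
eef_rot: [3.141, 0.0, 1.571]
wrist_force: [-2.0, 1.3, 2.3]
finger_gap: 55.7
finger_force: 35.0
```

Request:
{"api": "apply_moves", "payload": {
  "moves": [
    [[0, 0, 0], [0, 0, 0], 0.1],
    [[0, 0, 0], [0, 0, 0], 0.1],
    [[0, 0, 0], [0, 0, 0], 0.1],
    [[0, 0, 0], [0, 0, 0], 0.1],
    [[0, 0, -0.06], [0, 0, 0], 0.1],
    [[0, 0, -0.16], [0, 0, 0], 0.1],
    [[0, 0, -0.26], [0, 0, 0], 0.1],
    [[0, 0, -0.286], [0, 0, 0], 0.1],
    [[0.03, -0.15, -0.286], [0, 0, 0], 0.12],
    [[0.06, -0.3, -0.286], [0, 0, 0], 0.12],
    [[0.06, -0.45, -0.286], [0, 0, 0], 0.12],
    [[0.06, -0.618, -0.286], [0, 0, 0], 0.12]
  ]
}}

```text
clock: 5.93
eef_pos: [440.3, -117.7, 140.6]
eef_rot: [-3.141, -0.0, 1.572]
wrist_force: [0.0, -1.0, 0.7]
finger_gap: 82.5
finger_force: 0.0
```

Request:
{"api": "apply_moves", "payload": {
  "moves": [
    [[0, 0, 0], [0, 0, 0], 0.12],
    [[0, 0, 0.1], [0, 0, 0], 0.12],
    [[0, 0, 0.22], [0, 0, 0], 0.12],
    [[0, 0, 0.32], [0, 0, 0], 0.12],
    [[0, 0, 0.39], [0, 0, 0], 0.12],
    [[0, 0, 0.4], [0, 0, 0], 0.12],
    [[0, 0, 0.4], [0, 0, 0], 0.12],
    [[0, 0, 0.4], [0, 0, 0], 1],
    [[0, 0, 0.4], [0, 0, 0], 1],
    [[0, 0, 0.4], [0, 0, 0], 1],
    [[0, 0, 0.4], [0, 0, 0], 1],
    [[0, 0, 0.4], [0, 0, 0], 1]
  ]
}}

```text
clock: 6.93
eef_pos: [442.4, -118.3, 42.1]
eef_rot: [3.14, 0.0, 1.571]
wrist_force: [-1.6, 1.1, 4.5]
finger_gap: 55.5
finger_force: 35.0
```

Request:
{"api": "apply_moves", "payload": {
  "moves": [
    [[0, 0, 0], [0, 0, 0], 1],
    [[0, 0, 0], [0, 0, 0], 1],
    [[0, 0, -0.08], [0, 0, 0], 1],
    [[0, 0, -0.2], [0, 0, 0], 1],
    [[0, 0, -0.32], [0, 0, 0], 1],
    [[0, 0, -0.4], [0, 0, 0], 1],
    [[0, 0, -0.4], [0, 0, 0], 1],
    [[0, 0, -0.4], [0, 0, 0], 1],
    [[0, 0, -0.4], [0, 0, 0], 1]
  ]
}}

```text
clock: 7.68
eef_pos: [441.3, -117.9, 140.0]
eef_rot: [-3.14, -0.001, 1.571]
wrist_force: [-0.5, 0.4, -3.3]
finger_gap: 55.6
finger_force: 35.0
```

Request:
{"api": "apply_moves", "payload": {
  "moves": [
    [[0.02, 0.1, 0], [0, 0, 0], 1],
    [[0.05, 0.23, 0], [0, 0, 0], 1],
    [[0.08, 0.36, 0], [0, 0, 0], 1],
    [[0.11, 0.49, 0], [0, 0, 0], 1],
    [[0.14, 0.61, 0], [0, 0, 0], 1],
    [[0.16, 0.69, 0], [0, 0, 0], 1],
    [[0.16, 0.692, 0.06], [0, 0, 0], 1],
    [[0.16, 0.692, 0.15], [0, 0, 0], 1],
    [[0.16, 0.692, 0.22], [0, 0, 0], 1],
    [[0.16, 0.692, 0.265], [0, 0, 0], 1],
    [[0.16, 0.692, 0.265], [0, 0, 0], 1],
    [[0.16, 0.692, 0.265], [0, 0, 0], 1]
  ]
}}

```text
clock: 8.68
eef_pos: [614.4, -78.1, 73.7]
eef_rot: [-3.139, -0.0, 1.571]
wrist_force: [0.5, -0.9, -2.3]
finger_gap: 55.4
finger_force: 35.0
```

Request:
{"api": "apply_moves", "payload": {
  "moves": [
    [[0, 0, 0.005], [0, 0, 0], 1],
    [[0, 0, 0.01], [0, 0, 0], 1],
    [[0, 0, 0.015], [0, 0, 0], 1],
    [[0, 0, 0.018], [0, 0, 0], 1],
    [[0, 0, 0.018], [0, 0, 0], 1]
  ]
}}

```text
clock: 9.1
eef_pos: [614.9, -78.2, 70.6]
eef_rot: [-3.142, -0.0, 1.571]
wrist_force: [-0.0, 0.3, -3.6]
finger_gap: 55.6
finger_force: 35.0
```

Request:
{"api": "apply_moves", "payload": {
  "moves": [
    [[0, 0, 0.003], [0, 0, 0], 1],
    [[0, 0, 0.006], [0, 0, 0], 1],
    [[0, 0, 0.006], [0, 0, 0], 1]
  ]
}}

```text
clock: 9.35
eef_pos: [615.1, -78.2, 70.0]
eef_rot: [3.141, 0.0, 1.571]
wrist_force: [-2.2, 0.4, 3.6]
finger_gap: 55.5
finger_force: 35.0
```

Request:
{"api": "apply_moves", "payload": {
  "moves": [
    [[0, 0, 0], [0, 0, 0], 0.1],
    [[0, 0, 0], [0, 0, 0], 0.1],
    [[0, 0, 0], [0, 0, 0], 0.1],
    [[0, 0, 0], [0, 0, 0], 0.1],
    [[0, 0, -0.06], [0, 0, 0], 0.1],
    [[0, 0, -0.16], [0, 0, 0], 0.1],
    [[0, 0, -0.26], [0, 0, 0], 0.1],
    [[0, 0, -0.29], [0, 0, 0], 0.1],
    [[0, 0, -0.29], [0, 0, 0], 0.1]
  ]
}}

```text
clock: 10.1
eef_pos: [615.9, -78.3, 143.8]
eef_rot: [3.138, 0.001, 1.571]
wrist_force: [-0.0, 0.8, 1.1]
finger_gap: 84.6
finger_force: 0.0
```

Run:
```python
from h import *
im=viewer.camera("top");cv2.imwrite("pics/top1.png",im);cv2.imwrite("pics/side1.png",viewer.camera("side"))
for c,s in lids(im):
    if c[1]>180 and s[4]<700: print(c,s,P(*c,62))
```

```text
[413.3 214.5] [397 212  34   6 166] [ 649.5 -228.2]
[416. 229.] [400 224  32  13 304] [ 615.7 -232.7]
[240.4 318.4] [228 306  26  26 517] [419.5 157.7]
```

View pics/side1.png

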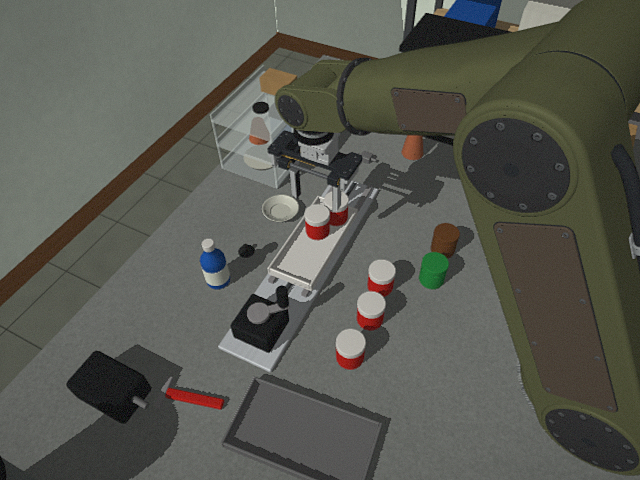

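Both placed canisters are upright in the tray, at (317,220) and (340,210). The remaining three are unmoved, at (381,275), (371,308) and (350,348).

Request:
{"api": "apply_moves", "payload": {
  "moves": [
    [[0.05, -0.15, 0], [0, 0, 0], 0.12],
    [[0.1, -0.3, 0], [0, 0, 0], 0.12],
    [[0.15, -0.45, 0], [0, 0, 0], 0.12],
    [[0.2, -0.6, 0], [0, 0, 0], 0.12],
    [[0.229, -0.728, 0], [0, 0, 0], 0.12],
    [[0.229, -0.728, 0], [0, 0, 0], 0.12],
    [[0.229, -0.728, 0], [0, 0, 0], 0.12],
    [[0.229, -0.728, 0.12], [0, 0, 0], 0.12],
    [[0.229, -0.728, 0.24], [0, 0, 0], 0.12],
    [[0.229, -0.728, 0.36], [0, 0, 0], 0.12],
    [[0.229, -0.728, 0.4], [0, 0, 0], 0.12],
    [[0.229, -0.728, 0.4], [0, 0, 0], 0.12]
  ]
}}

```text
clock: 11.2
eef_pos: [432.2, -21.0, 39.3]
eef_rot: [-3.137, -0.001, 1.57]
wrist_force: [0.7, 0.2, -0.3]
finger_gap: 82.7
finger_force: 0.0
```

Request:
{"api": "apply_moves", "payload": {
  "moves": [
    [[0, 0, 0], [0, 0, 0], 1],
    [[0, 0, 0], [0, 0, 0], 1],
    [[0, 0, 0], [0, 0, 0], 1],
    [[0, 0, 0], [0, 0, 0], 1],
    [[0, 0, 0], [0, 0, 0], 1],
    [[0, 0, 0], [0, 0, 0], 1],
    [[0, 0, 0], [0, 0, 0], 1]
  ]
}}

```text
clock: 11.78
eef_pos: [433.6, -21.0, 42.6]
eef_rot: [3.14, 0.0, 1.571]
wrist_force: [-0.5, -0.5, 7.9]
finger_gap: 55.5
finger_force: 35.0
```

Request:
{"api": "apply_moves", "payload": {
  "moves": [
    [[0, 0, -0.08], [0, 0, 0], 1],
    [[0, 0, -0.2], [0, 0, 0], 1],
    [[0, 0, -0.32], [0, 0, 0], 1],
    [[0, 0, -0.4], [0, 0, 0], 1],
    [[0, 0, -0.4], [0, 0, 0], 1],
    [[0, 0, -0.4], [0, 0, 0], 1],
    [[0, 0, -0.4], [0, 0, 0], 1],
    [[0, 0, -0.4], [0, 0, 0], 1]
  ]
}}

```text
clock: 12.45
eef_pos: [432.4, -20.9, 140.5]
eef_rot: [-3.139, -0.0, 1.571]
wrist_force: [-0.2, 0.1, -2.2]
finger_gap: 55.7
finger_force: 35.0
```

Request:
{"api": "apply_moves", "payload": {
  "moves": [
    [[0, 0, 0], [0, 0, 0], 1],
    [[0, 0, 0], [0, 0, 0], 1],
    [[0, 0, 0], [0, 0, 0], 1]
  ]
}}

```text
clock: 12.7
eef_pos: [432.8, -20.9, 141.2]
eef_rot: [-3.141, -0.0, 1.571]
wrist_force: [-0.0, -0.2, -1.3]
finger_gap: 55.1
finger_force: 35.0
```

Run:
```python
from h import *
for k in range(8):
    print(manip.read_state()["wrist_force"].round(2)); viewer.camera("side")
```

```text
[-0.05 -0.18 -1.26]
[-0.29  0.1  -0.17]
[-0.2  -0.3  -1.58]
[ 0.54  0.05 -1.93]
[-0.53  0.04 -0.98]
[ 0.08 -0.42 -0.61]
[ 0.39 -0.32 -0.94]
[-0.29 -0.23 -1.06]
```

Request:
{"api": "apply_moves", "payload": {
  "moves": [
    [[0, 0, 0], [0, 0, 0], 1],
    [[0, 0, 0], [0, 0, 0], 1],
    [[0, 0, 0], [0, 0, 0], 1]
  ]
}}

```text
clock: 13.35
eef_pos: [433.0, -21.0, 141.7]
eef_rot: [3.142, 0.0, 1.571]
wrist_force: [1.2, 0.5, -0.9]
finger_gap: 56.0
finger_force: 35.0
```

Mean about −1.1 N, so this one is empty. It goes to the return tray.

Request:
{"api": "apply_moves", "payload": {
  "moves": [
    [[0.08, 0.01, 0], [0, 0, 0], 1],
    [[0.2, 0.03, 0], [0, 0, 0], 1],
    [[0.33, 0.06, 0], [0, 0, 0], 1],
    [[0.46, 0.09, 0], [0, 0, 0], 1],
    [[0.59, 0.12, 0], [0, 0, 0], 1],
    [[0.72, 0.14, 0], [0, 0, 0], 1],
    [[0.85, 0.16, 0], [0, 0, 0], 1],
    [[0.96, 0.18, 0], [0, 0, 0], 1],
    [[1, 0.18, 0], [0, 0, 0], 1]
  ]
}}

```text
clock: 14.1
eef_pos: [478.1, 232.0, 141.5]
eef_rot: [3.141, -0.0, 1.573]
wrist_force: [-0.7, -0.0, -1.4]
finger_gap: 55.6
finger_force: 35.0
```

Request:
{"api": "apply_moves", "payload": {
  "moves": [
    [[0.1, 0.02, 0], [0, 0, 0], 1],
    [[0.23, 0.05, 0], [0, 0, 0], 1],
    [[0.36, 0.08, 0], [0, 0, 0], 1],
    [[0.436, 0.098, 0.02], [0, 0, 0], 1],
    [[0.436, 0.098, 0.12], [0, 0, 0], 1],
    [[0.436, 0.098, 0.22], [0, 0, 0], 1],
    [[0.436, 0.098, 0.31], [0, 0, 0], 1],
    [[0.436, 0.098, 0.36], [0, 0, 0], 1],
    [[0.436, 0.098, 0.375], [0, 0, 0], 1],
    [[0.436, 0.098, 0.382], [0, 0, 0], 1],
    [[0.436, 0.098, 0.386], [0, 0, 0], 1],
    [[0.436, 0.098, 0.386], [0, 0, 0], 1]
  ]
}}

```text
clock: 15.1
eef_pos: [502.7, 337.8, 46.9]
eef_rot: [3.141, -0.0, 1.571]
wrist_force: [-6.3, -3.4, 11.8]
finger_gap: 55.6
finger_force: 35.0
```

Request:
{"api": "apply_moves", "payload": {
  "moves": [
    [[0, 0, -0.01], [0, 0, 0], 0.1],
    [[0, 0, -0.01], [0, 0, 0], 0.1],
    [[0, 0, -0.01], [0, 0, 0], 0.1],
    [[0, 0, -0.01], [0, 0, 0], 0.1],
    [[0, 0, -0.06], [0, 0, 0], 0.1],
    [[0, 0, -0.18], [0, 0, 0], 0.1],
    [[0, 0, -0.3], [0, 0, 0], 0.1],
    [[-0.1, -0.05, -0.386], [0, 0, 0], 0.1],
    [[-0.25, -0.12, -0.386], [0, 0, 0], 0.12],
    [[-0.4, -0.19, -0.386], [0, 0, 0], 0.12],
    [[-0.55, -0.26, -0.386], [0, 0, 0], 0.12],
    [[-0.722, -0.33, -0.386], [0, 0, 0], 0.12]
  ]
}}

```text
clock: 16.1
eef_pos: [420.5, 160.7, 142.5]
eef_rot: [3.141, -0.0, 1.571]
wrist_force: [0.7, -1.0, 1.5]
finger_gap: 82.5
finger_force: 0.0
```

Request:
{"api": "apply_moves", "payload": {
  "moves": [
    [[0, 0, 0], [0, 0, 0], 0.12],
    [[0, 0, 0], [0, 0, 0], 0.12],
    [[0, 0, 0.1], [0, 0, 0], 0.12],
    [[0, 0, 0.22], [0, 0, 0], 0.12],
    [[0, 0, 0.33], [0, 0, 0], 0.12],
    [[0, 0, 0.39], [0, 0, 0], 0.12],
    [[0, 0, 0.398], [0, 0, 0], 0.12],
    [[0, 0, 0.398], [0, 0, 0], 1],
    [[0, 0, 0.398], [0, 0, 0], 1],
    [[0, 0, 0.398], [0, 0, 0], 1],
    [[0, 0, 0.398], [0, 0, 0], 1],
    [[0, 0, 0.398], [0, 0, 0], 1]
  ]
}}

```text
clock: 17.1
eef_pos: [422.1, 162.2, 43.1]
eef_rot: [3.141, -0.0, 1.571]
wrist_force: [-4.4, 0.4, 8.0]
finger_gap: 55.8
finger_force: 35.0
```

Request:
{"api": "apply_moves", "payload": {
  "moves": [
    [[0, 0, 0], [0, 0, 0], 1],
    [[0, 0, 0], [0, 0, 0], 1],
    [[0, 0, -0.08], [0, 0, 0], 1],
    [[0, 0, -0.2], [0, 0, 0], 1],
    [[0, 0, -0.32], [0, 0, 0], 1],
    [[0, 0, -0.398], [0, 0, 0], 1],
    [[0, 0, -0.398], [0, 0, 0], 1],
    [[0, 0, -0.398], [0, 0, 0], 1],
    [[0, 0, -0.398], [0, 0, 0], 1]
  ]
}}

```text
clock: 17.85
eef_pos: [421.1, 161.7, 140.2]
eef_rot: [-3.14, 0.001, 1.571]
wrist_force: [-1.0, -0.0, -4.7]
finger_gap: 55.5
finger_force: 35.0
```

Run:
```python
from h import *
f=[]
for k in range(6):
    im=viewer.camera("side"); f.append(manip.read_state()["wrist_force"][2])
print(np.round(f,1),np.mean(f)); cv2.imwrite("pics/side2.png",im)
```

```text
[-5.2 -4.5 -4.6 -3.6 -3.6 -5.4] -4.470916599057478
```

Request:
{"api": "apply_moves", "payload": {
  "moves": [
    [[-0.1, 0.04, 0], [0, 0, 0], 1],
    [[-0.21, 0.12, 0], [0, 0, 0], 1],
    [[-0.32, 0.23, 0], [0, 0, 0], 1],
    [[-0.43, 0.34, 0], [0, 0, 0], 1],
    [[-0.54, 0.45, 0], [0, 0, 0], 1],
    [[-0.64, 0.56, 0], [0, 0, 0], 1],
    [[-0.71, 0.65, 0], [0, 0, 0], 1],
    [[-0.727, 0.69, 0.04], [0, 0, 0], 1],
    [[-0.727, 0.69, 0.14], [0, 0, 0], 1],
    [[-0.727, 0.69, 0.22], [0, 0, 0], 1],
    [[-0.727, 0.69, 0.265], [0, 0, 0], 1],
    [[-0.727, 0.69, 0.265], [0, 0, 0], 1]
  ]
}}

```text
clock: 19.15
eef_pos: [592.7, -19.7, 72.3]
eef_rot: [-3.136, -0.0, 1.571]
wrist_force: [-0.1, 0.2, -4.2]
finger_gap: 55.8
finger_force: 35.0
```

Request:
{"api": "apply_moves", "payload": {
  "moves": [
    [[0, 0, 0.005], [0, 0, 0], 1],
    [[0, 0, 0.01], [0, 0, 0], 1],
    [[0, 0, 0.014], [0, 0, 0], 1],
    [[0, 0, 0.018], [0, 0, 0], 1],
    [[0, 0, 0.02], [0, 0, 0], 1],
    [[0, 0, 0.02], [0, 0, 0], 1]
  ]
}}

```text
clock: 19.65
eef_pos: [594.4, -19.8, 70.7]
eef_rot: [3.141, 0.0, 1.571]
wrist_force: [-0.3, 0.7, -4.2]
finger_gap: 55.8
finger_force: 35.0
```

Request:
{"api": "apply_moves", "payload": {
  "moves": [
    [[0, 0, 0.003], [0, 0, 0], 1],
    [[0, 0, 0.006], [0, 0, 0], 1],
    [[0, 0, 0.006], [0, 0, 0], 1]
  ]
}}

```text
clock: 19.9
eef_pos: [594.3, -19.8, 68.8]
eef_rot: [-3.141, -0.0, 1.571]
wrist_force: [-0.2, -0.0, -4.1]
finger_gap: 55.5
finger_force: 35.0
```

Request:
{"api": "apply_moves", "payload": {
  "moves": [
    [[0, 0, 0.004], [0, 0, 0], 1],
    [[0, 0, 0.008], [0, 0, 0], 1],
    [[0, 0, 0.008], [0, 0, 0], 1]
  ]
}}

```text
clock: 20.15
eef_pos: [594.4, -19.8, 67.2]
eef_rot: [3.141, 0.0, 1.571]
wrist_force: [-1.4, 0.5, 0.2]
finger_gap: 55.4
finger_force: 35.0
```

Request:
{"api": "apply_moves", "payload": {
  "moves": [
    [[0, 0, 0], [0, 0, 0], 0.1],
    [[0, 0, 0], [0, 0, 0], 0.1],
    [[0, 0, 0], [0, 0, 0], 0.1],
    [[0, 0, 0], [0, 0, 0], 0.1],
    [[0, 0, -0.06], [0, 0, 0], 0.1],
    [[0, 0, -0.18], [0, 0, 0], 0.1],
    [[0, 0, -0.3], [0, 0, 0], 0.1],
    [[0, 0, -0.3], [0, 0, 0], 0.1]
  ]
}}

```text
clock: 20.82
eef_pos: [596.5, -20.0, 147.9]
eef_rot: [3.133, 0.001, 1.571]
wrist_force: [0.7, 0.2, 1.0]
finger_gap: 85.0
finger_force: 0.0
```

Run:
```python
from h import *
im=viewer.camera("side");cv2.imwrite("pics/side3.png",im); print(manip.read_state()["eef_pos"])
for x,y in ((419.7,62.3),): print(pix((x,y,62),"side"))
for c,s in [(cv2.connectedComponentsWithStats((im.min(2)>150).astype(np.uint8)))[k] for k in (3,)] if 0 else []: pass
```

```text
[595.63039085 -19.90018633 145.05942158]
[370.9 302.7]
```

View pics/side3.png

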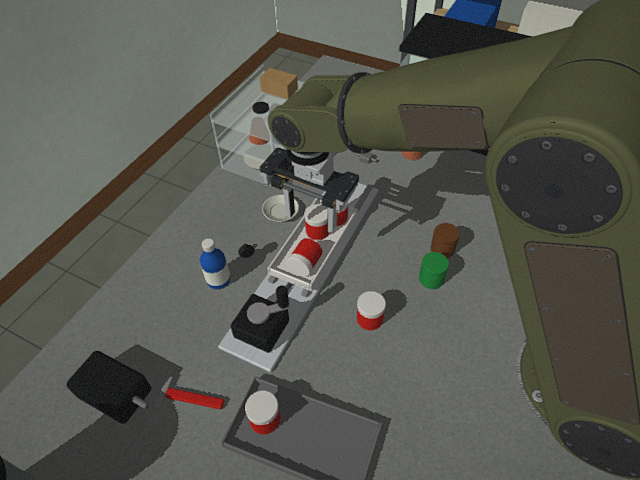

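The canister I just released has tipped over in the tray, at (305,258). I'll look closer with the arm moved aside.

Request:
{"api": "apply_moves", "payload": {
  "moves": [
    [[0.1, -0.1, 0], [0, 0, 0], 0.1],
    [[0.2, -0.25, 0], [0, 0, 0], 0.1],
    [[0.3, -0.4, 0], [0, 0, 0], 0.1],
    [[0.329, -0.54, 0], [0, 0, 0], 0.1],
    [[0.329, -0.66, 0], [0, 0, 0], 0.12],
    [[0.329, -0.695, 0], [0, 0, 0], 0.12],
    [[0.329, -0.695, 0], [0, 0, 0], 0.12]
  ]
}}

```text
clock: 21.45
eef_pos: [419.1, 62.6, 141.7]
eef_rot: [-3.141, 0.0, 1.571]
wrist_force: [1.3, 0.3, -0.0]
finger_gap: 82.8
finger_force: 0.0
```

Run:
```python
from h import *
a=viewer.camera("side");b=viewer.camera("top")
A=cv2.resize(a[170:320,250:400],None,fx=2.6,fy=2.6,interpolation=cv2.INTER_CUBIC)
B=cv2.resize(b[190:340,270:420],None,fx=2.6,fy=2.6,interpolation=cv2.INTER_CUBIC)
cv2.imwrite("pics/c3.png",np.hstack([A,B])); print(manip.read_state()["eef_pos"])
```

```text
[421.42556637  62.33808146 141.99114534]
```

View pics/c3.png

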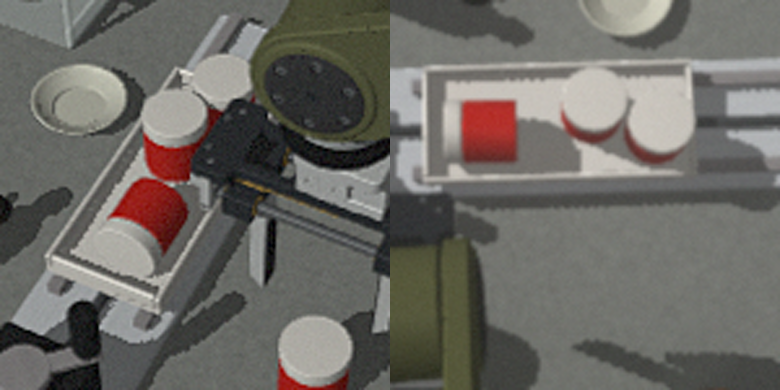

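The view shows the canister lying along the tray with its lid toward +y, and the other two upright. The arm is above the last canister, so I'll deal with that one first and then right the fallen one.

Request:
{"api": "apply_moves", "payload": {
  "moves": [
    [[0, 0, 0], [0, 0, 0], 0.12],
    [[0, 0, 0.1], [0, 0, 0], 0.12],
    [[0, 0, 0.22], [0, 0, 0], 0.12],
    [[0, 0, 0.33], [0, 0, 0], 0.12],
    [[0, 0, 0.39], [0, 0, 0], 0.12],
    [[0, 0, 0.4], [0, 0, 0], 0.12],
    [[0, 0, 0.4], [0, 0, 0], 1],
    [[0, 0, 0.4], [0, 0, 0], 1],
    [[0, 0, 0.4], [0, 0, 0], 1],
    [[0, 0, 0.4], [0, 0, 0], 1],
    [[0, 0, 0.4], [0, 0, 0], 1],
    [[0, 0, 0.4], [0, 0, 0], 1]
  ]
}}

```text
clock: 22.55
eef_pos: [421.1, 62.5, 42.8]
eef_rot: [3.14, -0.0, 1.571]
wrist_force: [-0.3, -0.8, 7.6]
finger_gap: 55.5
finger_force: 35.0
```

Request:
{"api": "apply_moves", "payload": {
  "moves": [
    [[0, 0, 0], [0, 0, 0], 1],
    [[0, 0, -0.08], [0, 0, 0], 1],
    [[0, 0, -0.2], [0, 0, 0], 1],
    [[0, 0, -0.32], [0, 0, 0], 1],
    [[0, 0, -0.4], [0, 0, 0], 1],
    [[0, 0, -0.4], [0, 0, 0], 1],
    [[0, 0, -0.4], [0, 0, 0], 1],
    [[0, 0, -0.4], [0, 0, 0], 1]
  ]
}}

```text
clock: 23.22
eef_pos: [420.0, 62.4, 141.0]
eef_rot: [-3.14, 0.0, 1.571]
wrist_force: [0.1, -0.3, -1.0]
finger_gap: 55.5
finger_force: 35.0
```

Run:
```python
from h import *
f=[]
for k in range(6):
    im=viewer.camera("side"); f.append(manip.read_state()["wrist_force"][2])
print(np.round(f,1),np.mean(f),manip.read_state()["eef_pos"])
# lying canister, top crop: u=270+(x-390)/2.6, v=190+y/2.6
g=lambda x,y,z:P(270+(x-390+.5)/2.6-.5,190+(y+.5)/2.6-.5,z)
print("lid end",g(443,131,57),"foot end",g(516,131,57),"sides at z57",g(480,98,57),g(480,163,57))
print("slot lids",g(594,91,91),g(660,123,91),"walls in/out z45",g(560,65,45),g(560,180,45),"ends",g(424,130,45),g(693,125,45))
for n,p in dict(cone=(503,270),valve=(475,229),green=(355,355),brown=(396,352)).items(): print(n,P(*p,10 if n in("cone","valve") else 62))
```

```text
[-0.6 -0.5 -0.5 -1.8 -0.6 -0.6] -0.7558335719794448 [420.30413687  62.43384558 141.35391026]
lid end [593.4  51.4] foot end [592.9 -12. ] sides at z57 [622.6  19.3] [564.9  19.2]
slot lids [619.8 -78.3] [ 591.8 -133.1] walls in/out z45 [655.  -51.3] [551.5 -50. ] ends [596.9  69. ] [ 599.6 -167.5]
cone [ 528.3 -441.4]
valve [ 626.7 -383.7]
green [340.9 -89.3]
brown [ 346.6 -176.9]
```

Mean about −0.8 N, so this one is empty too, and the full ones number three.

Request:
{"api": "apply_moves", "payload": {
  "moves": [
    [[0.08, -0.02, 0], [0, 0, 0], 1],
    [[0.2, -0.05, 0], [0, 0, 0], 1],
    [[0.33, -0.08, 0], [0, 0, 0], 1],
    [[0.46, -0.11, 0], [0, 0, 0], 1],
    [[0.59, -0.14, 0], [0, 0, 0], 1],
    [[0.72, -0.17, 0], [0, 0, 0], 1],
    [[0.85, -0.2, 0], [0, 0, 0], 1],
    [[0.95, -0.23, 0], [0, 0, 0], 1],
    [[1, -0.252, 0], [0, 0, 0], 1],
    [[1, -0.252, 0], [0, 0, 0], 1]
  ]
}}

```text
clock: 24.35
eef_pos: [356.5, 314.4, 141.5]
eef_rot: [-3.141, 0.0, 1.574]
wrist_force: [0.6, -1.0, -0.5]
finger_gap: 55.5
finger_force: 35.0
```

Request:
{"api": "apply_moves", "payload": {
  "moves": [
    [[0.042, 0, 0.04], [0, 0, 0], 1],
    [[0.042, 0, 0.14], [0, 0, 0], 1],
    [[0.042, 0, 0.24], [0, 0, 0], 1],
    [[0.042, 0, 0.32], [0, 0, 0], 1],
    [[0.042, 0, 0.36], [0, 0, 0], 1],
    [[0.042, 0, 0.37], [0, 0, 0], 1],
    [[0.042, 0, 0.375], [0, 0, 0], 1],
    [[0.042, 0, 0.38], [0, 0, 0], 1],
    [[0.042, 0, 0.38], [0, 0, 0], 1]
  ]
}}

```text
clock: 25.1
eef_pos: [358.1, 323.2, 47.9]
eef_rot: [3.14, -0.001, 1.571]
wrist_force: [0.4, -0.5, -1.0]
finger_gap: 55.7
finger_force: 35.0
```

Request:
{"api": "apply_moves", "payload": {
  "moves": [
    [[0, 0, 0.004], [0, 0, 0], 1],
    [[0, 0, 0.008], [0, 0, 0], 1],
    [[0, 0, 0.008], [0, 0, 0], 1],
    [[0, 0, 0.008], [0, 0, 0], 1]
  ]
}}

```text
clock: 25.43
eef_pos: [358.1, 323.4, 47.7]
eef_rot: [3.14, -0.001, 1.571]
wrist_force: [-10.3, -9.2, 32.2]
finger_gap: 55.7
finger_force: 35.0
```

Request:
{"api": "apply_moves", "payload": {
  "moves": [
    [[0, 0, -0.006], [0, 0, 0], 1],
    [[0, 0, -0.01], [0, 0, 0], 0.1],
    [[0, 0, -0.01], [0, 0, 0], 0.1],
    [[0, 0, -0.01], [0, 0, 0], 0.1],
    [[0, 0, -0.01], [0, 0, 0], 0.1],
    [[0, 0, -0.08], [0, 0, 0], 0.1],
    [[0, 0, -0.2], [0, 0, 0], 0.1],
    [[0, 0, -0.32], [0, 0, 0], 0.1],
    [[0, 0, -0.388], [0, 0, 0], 0.1],
    [[0, 0, -0.388], [0, 0, 0], 0.1]
  ]
}}

```text
clock: 26.27
eef_pos: [358.7, 323.9, 145.4]
eef_rot: [3.137, -0.003, 1.571]
wrist_force: [-0.3, 0.1, 0.7]
finger_gap: 84.3
finger_force: 0.0
```

Request:
{"api": "apply_moves", "payload": {
  "moves": [
    [[-0.06, 0.05, -0.1], [0, 0, 0], 0.2],
    [[-0.16, 0.13, -0.2], [0, 0, 0], 0.2],
    [[-0.26, 0.21, -0.24], [0, 0, 0], 0.25],
    [[-0.36, 0.29, -0.24], [0, 0, 0], 0.25],
    [[-0.46, 0.37, -0.24], [0, 0, 0], 0.25],
    [[-0.56, 0.45, -0.24], [0, 0, 0], 0.25],
    [[-0.66, 0.54, -0.24], [0, 0, 0], 0.25],
    [[-0.76, 0.62, -0.24], [0, 0, 0], 0.25],
    [[-0.86, 0.7, -0.24], [0, 0, 0], 0.25],
    [[-0.96, 0.79, -0.24], [0, 0, 0], 0.25],
    [[-1, 0.88, -0.24], [0, 0, 0], 0.25],
    [[-1, 0.942, -0.24], [0, 0, 0], 0.25]
  ]
}}

```text
clock: 27.27
eef_pos: [594.3, 70.4, 200.4]
eef_rot: [-3.14, 0.0, 1.568]
wrist_force: [-0.1, 0.2, 0.6]
finger_gap: 70.3
finger_force: 0.0
```

Request:
{"api": "apply_moves", "payload": {
  "moves": [
    [[-0.08, 0, 0.1], [0, 0, 0], 0.25],
    [[-0.156, 0, 0.2], [0, 0, 0], 0.25],
    [[-0.156, 0, 0.3], [0, 0, 0], 0.25],
    [[-0.156, 0, 0.4], [0, 0, 0], 0.25],
    [[-0.156, 0, 0.4], [0, 0, 0], 0.25],
    [[-0.156, 0, 0.4], [0, 0, 0], 0.25]
  ]
}}

```text
clock: 27.77
eef_pos: [592.4, 34.0, 100.7]
eef_rot: [-3.138, -0.0, 1.571]
wrist_force: [-0.7, 0.4, -0.2]
finger_gap: 70.7
finger_force: 0.0
```

Request:
{"api": "apply_moves", "payload": {
  "moves": [
    [[0, 0, 0.06], [0, 0, 0], 0.25],
    [[0, 0, 0.11], [0, 0, 0], 0.25],
    [[0, 0, 0.14], [0, 0, 0], 0.25],
    [[0, 0, 0.148], [0, 0, 0], 0.25],
    [[0, 0, 0.148], [0, 0, 0], 0.25],
    [[0, 0, 0.148], [0, 0, 0], 1],
    [[0, 0, 0.148], [0, 0, 0], 1],
    [[0, 0, 0.148], [0, 0, 0], 1],
    [[0, 0, 0.148], [0, 0, 0], 1],
    [[0, 0, 0.148], [0, 0, 0], 1]
  ],
  "squeeze": 18
}}

```text
clock: 28.6
eef_pos: [593.4, 34.0, 65.6]
eef_rot: [3.14, -0.0, 1.571]
wrist_force: [1.1, 1.4, 4.2]
finger_gap: 55.4
finger_force: 18.0
```

Request:
{"api": "apply_moves", "payload": {
  "moves": [
    [[0, 0, 0], [0, 0, 0], 1],
    [[0, 0, -0.03], [0, 0, 0], 1],
    [[0, 0, -0.1], [0, 0, 0], 1],
    [[0, 0, -0.2], [0, 0, 0], 1],
    [[0, 0, -0.3], [0, 0, 0], 1],
    [[0, 0, -0.4], [0, 0, 0], 1],
    [[0, 0, -0.45], [0, 0, 0], 1],
    [[0, 0, -0.45], [0, 0, 0], 1],
    [[0, 0, -0.45], [0, 0, 0], 1]
  ]
}}

```text
clock: 29.35
eef_pos: [592.7, 33.9, 177.1]
eef_rot: [-3.141, -0.0, 1.571]
wrist_force: [-0.2, 0.8, -4.1]
finger_gap: 55.3
finger_force: 18.0
```

Run:
```python
from h import *
im=viewer.camera("side"); s=manip.read_state();print(s["eef_pos"],s["wrist_force"],s["joints"].round(2))
x,y=pix(s["eef_pos"],"side").astype(int);print(x,y)
cv2.imwrite("pics/c4.png",cv2.resize(im[max(0,y-90):y+110,max(0,x-100):x+100],None,fx=2,fy=2))
```

```text
[592.3743997   33.92975723 176.08514701] [-0.23925089  0.19303584 -4.91481568] [-0.    0.44  1.45 -0.    1.26 -0.  ]
298 225
```

View pics/c4.png

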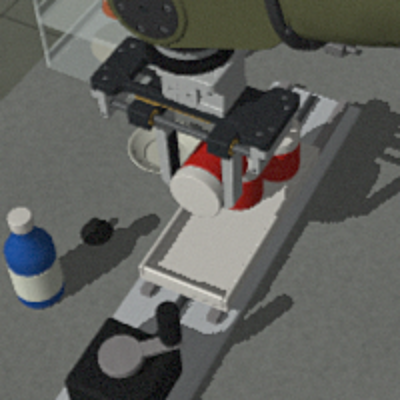

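The canister is held roughly horizontally with its lid toward the camera. I'll carry it to open counter to right it.

Request:
{"api": "apply_moves", "payload": {
  "moves": [
    [[-0.08, -0.03, 0], [0, 0, 0.685], 1],
    [[-0.18, -0.07, 0], [0, 0, 0.685], 1],
    [[-0.29, -0.12, 0], [0, 0, 0.685], 1],
    [[-0.4, -0.17, 0], [0, 0, 0.685], 1],
    [[-0.5, -0.22, 0], [0, 0, 0.685], 1],
    [[-0.6, -0.27, 0], [0, 0, 0.685], 1],
    [[-0.7, -0.32, 0], [0, 0, 0.685], 1],
    [[-0.8, -0.37, 0], [0, 0, 0.685], 1],
    [[-0.9, -0.4, 0], [0, 0, 0.685], 1],
    [[-0.96, -0.43, 0], [0, 0, 0.685], 1],
    [[-1, -0.43, 0], [0, 0, 0.685], 1],
    [[-1, -0.43, 0], [0, 0, 0.685], 1]
  ]
}}

```text
clock: 30.4
eef_pos: [484.4, -217.6, 175.7]
eef_rot: [-3.14, 0.002, 0.063]
wrist_force: [0.7, -0.4, -4.5]
finger_gap: 55.4
finger_force: 18.0
```

```bash
cat >> h.py <<'E'
from scipy.spatial.transform import Rotation as Rt
def share(p,yaw,tilt=0):
    s=manip.read_state();R0=Rt.from_euler("xyz",s["eef_rot"])
    R1=Rt.from_euler("xyz",[np.pi,0,yaw])*Rt.from_rotvec([0,tilt,0])
    print("shift",(R0.inv().apply(np.array(p)-s["eef_pos"])/250).round(3),"turn",((R0.inv()*R1).as_rotvec()/np.pi).round(4),s["joints"].round(2),s["eef_pos"].round(1),s["wrist_force"].round(1))
E
python3 -c "
from h import *
share((450,-300,176),-.58)"
```

```text
shift [-0.158  0.32  -0.001] turn [-1.000e-04  9.000e-04  2.045e-01] [-0.49  0.3   1.63 -0.    1.21  1.02] [ 484.4 -217.6  175.7] [ 0.7 -0.4 -4.5]
```

Request:
{"api": "apply_moves", "payload": {
  "moves": [
    [[-0.04, 0.08, 0], [0, 0, 0.2045], 1],
    [[-0.08, 0.16, 0], [0, 0, 0.2045], 1],
    [[-0.12, 0.24, 0], [0, 0, 0.2045], 1],
    [[-0.158, 0.31, 0], [0, 0, 0.2045], 1],
    [[-0.158, 0.32, 0], [0, 0, 0.2045], 1],
    [[-0.158, 0.32, 0], [0, 0, 0.2045], 1]
  ]
}}

```text
clock: 30.9
eef_pos: [450.8, -299.3, 175.8]
eef_rot: [-3.141, 0.003, -0.58]
wrist_force: [-0.0, 0.2, -5.0]
finger_gap: 55.6
finger_force: 18.0
```

Request:
{"api": "apply_moves", "payload": {
  "moves": [
    [[0, 0, 0], [0, 0.04, 0], 1],
    [[0, 0, 0], [0, 0.08, 0], 1],
    [[0, 0, 0], [0, 0.12, 0], 1],
    [[0, 0, 0], [0, 0.16, 0], 1],
    [[0, 0, 0], [0, 0.2, 0], 1],
    [[0, 0, 0], [0, 0.24, 0], 1],
    [[0, 0, 0], [0, 0.28, 0], 1],
    [[0, 0, 0], [0, 0.31, 0], 1],
    [[0, 0, 0], [0, 0.33, 0], 1],
    [[0, 0, 0], [0, 0.33, 0], 1]
  ]
}}

```text
clock: 31.73
eef_pos: [461.7, -286.4, 177.7]
eef_rot: [-3.083, -0.85, -0.56]
wrist_force: [0.3, 0.4, -4.1]
finger_gap: 55.3
finger_force: 18.0
```

Run:
```python
from h import *
share((450,-300,80),-.58,1.04)
im=viewer.camera("side"); s=manip.read_state()
x,y=pix(s["eef_pos"],"side").astype(int);print(x,y)
cv2.imwrite("pics/c5.png",cv2.resize(im[max(0,y-100):y+100,max(0,x-100):x+100],None,fx=2,fy=2))
```

```text
shift [-0.301  0.086  0.245] turn [-0.0238  0.0606  0.0019] [-0.7   0.04  2.17  1.07  0.19  0.42] [ 461.7 -286.4  177.7] [ 0.3  0.4 -4.1]
420 147
```

View pics/c5.png

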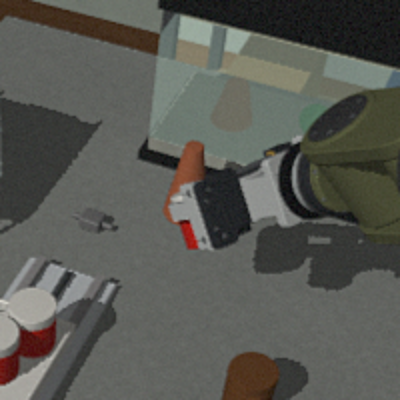

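The outward tilt is limited to about 49° and is near a singularity (canister at crop (188,225)). Tilting inward has more range, so I'll swing the lid towards the robot at (390,34), in the arm plane. First I level the tool and turn back.

```bash
python3 -c "
from h import *
share((461,-286,180),-.58)"
```

```text
shift [ 0.006  0.001 -0.009] turn [-0.0207 -0.2708  0.0141] [-0.7   0.04  2.17  1.09  0.19  0.4 ] [ 461.7 -286.1  177.4] [ 0.5  0.7 -4.6]
```

Request:
{"api": "apply_moves", "payload": {
  "moves": [
    [[0, 0, 0], [-0.002, -0.03, 0.001], 1],
    [[0, 0, 0], [-0.005, -0.07, 0.004], 1],
    [[0, 0, 0], [-0.008, -0.11, 0.006], 1],
    [[0, 0, 0], [-0.012, -0.15, 0.008], 1],
    [[0, 0, 0], [-0.015, -0.19, 0.01], 1],
    [[0, 0, 0], [-0.018, -0.23, 0.012], 1],
    [[0, 0, 0], [-0.0207, -0.2708, 0.0141], 1],
    [[0, 0, 0], [-0.0207, -0.2708, 0.0141], 1],
    [[0, 0, 0], [-0.0207, -0.2708, 0.0141], 1],
    [[0, 0, 0], [-0.0207, -0.2708, 0.0141], 1],
    [[0, 0, 0], [-0.0207, -0.2708, 0.0141], 1]
  ]
}}

```text
clock: 32.7
eef_pos: [462.1, -287.9, 177.4]
eef_rot: [3.14, 0.001, -0.584]
wrist_force: [-0.6, 0.5, -4.3]
finger_gap: 56.2
finger_force: 18.0
```

```bash
python3 -c "
from h import *
share((440,-130,180),1.57)"
```

```text
shift [-0.422 -0.478 -0.011] turn [-0.      0.0008 -0.6857] [-0.62  0.33  1.59 -0.    1.22  1.53] [ 462.1 -287.9  177.4] [-0.6  0.5 -4.3]
```

Request:
{"api": "apply_moves", "payload": {
  "moves": [
    [[-0.04, -0.04, 0], [0, 0, -0.6857], 1],
    [[-0.08, -0.08, 0], [0, 0, -0.6857], 1],
    [[-0.12, -0.12, 0], [0, 0, -0.6857], 1],
    [[-0.16, -0.16, 0], [0, 0, -0.6857], 1],
    [[-0.2, -0.2, 0], [0, 0, -0.6857], 1],
    [[-0.24, -0.24, 0], [0, 0, -0.6857], 1],
    [[-0.28, -0.28, 0], [0, 0, -0.6857], 1],
    [[-0.32, -0.33, 0], [0, 0, -0.6857], 1],
    [[-0.36, -0.38, 0], [0, 0, -0.6857], 1],
    [[-0.4, -0.43, 0], [0, 0, -0.6857], 1],
    [[-0.42, -0.47, 0], [0, 0, -0.6857], 1],
    [[-0.42, -0.478, 0], [0, 0, -0.6857], 1]
  ]
}}

```text
clock: 33.7
eef_pos: [439.5, -128.6, 178.8]
eef_rot: [3.139, -0.001, 0.923]
wrist_force: [-0.3, 0.2, -3.6]
finger_gap: 55.3
finger_force: 18.0
```

```bash
python3 -c "
from h import *
share((400,34,178),3.1416)"
```

```text
shift [ 0.423 -0.519  0.002] turn [ 7.000e-04  9.000e-04 -7.063e-01] [-0.36  0.14  1.83 -0.    1.18  0.28] [ 439.5 -128.6  178.8] [-0.3  0.2 -3.6]
```

Request:
{"api": "apply_moves", "payload": {
  "moves": [
    [[0.04, -0.05, 0], [0, 0, -0.7063], 1],
    [[0.08, -0.1, 0], [0, 0, -0.7063], 1],
    [[0.12, -0.15, 0], [0, 0, -0.7063], 1],
    [[0.16, -0.2, 0], [0, 0, -0.7063], 1],
    [[0.2, -0.25, 0], [0, 0, -0.7063], 1],
    [[0.24, -0.3, 0], [0, 0, -0.7063], 1],
    [[0.28, -0.35, 0], [0, 0, -0.7063], 1],
    [[0.32, -0.4, 0], [0, 0, -0.7063], 1],
    [[0.36, -0.45, 0], [0, 0, -0.7063], 1],
    [[0.4, -0.5, 0], [0, 0, -0.7063], 1],
    [[0.423, -0.519, 0], [0, 0, -0.7063], 1],
    [[0.423, -0.519, 0], [0, 0, -0.7063], 1]
  ]
}}

```text
clock: 34.7
eef_pos: [401.1, 33.8, 178.9]
eef_rot: [3.139, 0.003, 2.423]
wrist_force: [-0.7, 0.1, -4.1]
finger_gap: 55.5
finger_force: 18.0
```

Request:
{"api": "apply_moves", "payload": {
  "moves": [
    [[0, 0, 0], [0, 0, -0.2293], 1],
    [[0, 0, 0], [0, 0, -0.2293], 1],
    [[0, 0, 0], [0, 0, -0.2293], 1],
    [[0, 0, 0], [0, 0, -0.2293], 1],
    [[0, 0, 0], [0, 0, -0.2293], 1],
    [[0, 0, 0], [0, 0, -0.2293], 1],
    [[0, 0, 0], [0, 0, -0.2293], 1]
  ]
}}

```text
clock: 35.28
eef_pos: [401.3, 32.6, 178.9]
eef_rot: [-3.141, 0.003, 3.14]
wrist_force: [-0.1, 0.1, -3.3]
finger_gap: 55.7
finger_force: 18.0
```

Request:
{"api": "apply_moves", "payload": {
  "moves": [
    [[0, 0, 0], [0, 0.03, 0], 1],
    [[0, 0, 0], [0, 0.07, 0], 1],
    [[0, 0, 0], [0, 0.11, 0], 1],
    [[0, 0, 0], [0, 0.15, 0], 1],
    [[0, 0, 0], [0, 0.19, 0], 1],
    [[0, 0, 0], [0, 0.23, 0], 1],
    [[0, 0, 0], [0, 0.27, 0], 1],
    [[0, 0, 0], [0, 0.31, 0], 1],
    [[0, 0, 0], [0, 0.333, 0], 1],
    [[0, 0, 0], [0, 0.333, 0], 1],
    [[0, 0, 0], [0, 0.333, 0], 1]
  ]
}}

```text
clock: 36.2
eef_pos: [401.8, 32.8, 178.3]
eef_rot: [-3.138, -1.043, 3.132]
wrist_force: [-0.7, -0.5, -4.5]
finger_gap: 55.7
finger_force: 18.0
```

Run:
```python
from h import *
share((400,34,80),3.1416,1.2)
im=viewer.camera("side"); s=manip.read_state()
x,y=pix(s["eef_pos"],"side").astype(int);print(x,y)
cv2.imwrite("pics/c6.png",cv2.resize(im[max(0,y-100):y+100,max(0,x-130):x+130],None,fx=2,fy=2))
```

```text
shift [-0.336  0.005  0.204] turn [ 0.0017  0.05   -0.0014] [-0.01  0.64  1.45 -0.    2.1  -1.57] [401.8  32.8 178.3] [-0.7 -0.5 -4.5]
390 259
```

View pics/c6.png

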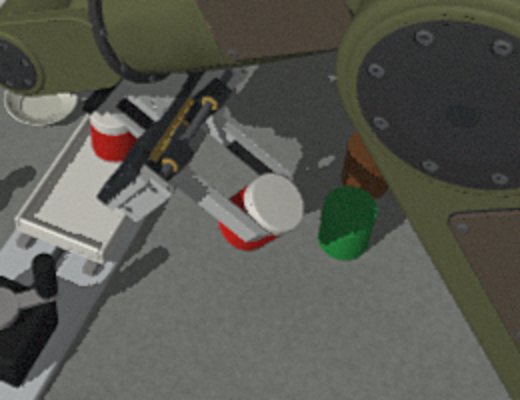

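The tilt worked: the lid at crop (273,205) now faces up and inward. Next I lower it until the foot edge touches.

Request:
{"api": "apply_moves", "payload": {
  "moves": [
    [[-0.06, 0, 0.035], [0, 0, 0], 1],
    [[-0.15, 0, 0.087], [0, 0, 0], 1],
    [[-0.24, 0, 0.139], [0, 0, 0], 1],
    [[-0.32, 0, 0.185], [0, 0, 0], 1],
    [[-0.37, 0, 0.214], [0, 0, 0], 1],
    [[-0.391, 0, 0.226], [0, 0, 0], 1],
    [[-0.391, 0, 0.226], [0, 0, 0], 1]
  ]
}}

```text
clock: 36.83
eef_pos: [402.0, 33.2, 66.4]
eef_rot: [3.14, -1.045, 3.137]
wrist_force: [-0.2, 0.8, -3.9]
finger_gap: 55.5
finger_force: 18.0
```

Request:
{"api": "apply_moves", "payload": {
  "moves": [
    [[-0.007, 0, 0.004], [0, 0, 0], 1],
    [[-0.014, 0, 0.008], [0, 0, 0], 1],
    [[-0.021, 0, 0.012], [0, 0, 0], 1],
    [[-0.021, 0, 0.012], [0, 0, 0], 1]
  ]
}}

```text
clock: 37.17
eef_pos: [402.2, 33.2, 60.6]
eef_rot: [3.139, -1.045, 3.138]
wrist_force: [-0.4, -0.1, -4.2]
finger_gap: 55.4
finger_force: 18.0
```

Request:
{"api": "apply_moves", "payload": {
  "moves": [
    [[-0.007, 0, 0.004], [0, 0, 0], 1],
    [[-0.014, 0, 0.008], [0, 0, 0], 1],
    [[-0.014, 0, 0.008], [0, 0, 0], 1]
  ]
}}

```text
clock: 37.42
eef_pos: [402.2, 33.2, 57.6]
eef_rot: [3.139, -1.048, 3.138]
wrist_force: [0.6, 0.6, 10.5]
finger_gap: 55.7
finger_force: 18.0
```

Request:
{"api": "apply_moves", "payload": {
  "moves": [
    [[-0.007, 0, 0.004], [0, 0, 0], 1],
    [[-0.007, 0, 0.004], [0, 0, 0], 1]
  ]
}}

```text
clock: 37.58
eef_pos: [402.3, 33.2, 56.4]
eef_rot: [3.139, -1.048, 3.138]
wrist_force: [1.9, -0.3, 18.8]
finger_gap: 55.7
finger_force: 18.0
```

Request:
{"api": "apply_moves", "payload": {
  "moves": [
    [[-0.008, 0, -0.013], [0, 0, 0], 1],
    [[-0.016, 0, -0.026], [0, 0, 0], 1],
    [[-0.024, 0, -0.039], [0, 0, 0], 1],
    [[-0.03, 0, -0.052], [0, 0, 0], 1],
    [[-0.03, 0, -0.052], [0, 0, 0], 1]
  ],
  "squeeze": 10
}}

```text
clock: 38.0
eef_pos: [417.6, 33.1, 54.1]
eef_rot: [3.139, -1.046, 3.138]
wrist_force: [1.3, 0.4, -1.7]
finger_gap: 56.3
finger_force: 10.0
```

Request:
{"api": "apply_moves", "payload": {
  "moves": [
    [[0, 0, 0], [0, 0, 0], 0.41],
    [[0, 0, 0], [0, 0, 0], 0.39],
    [[0, 0, 0], [0, 0, 0], 0.37],
    [[0, 0, 0], [0, 0, 0], 0.3],
    [[0, 0, 0], [0, 0, 0], 0.2],
    [[0, 0, 0], [0, 0, 0], 0.1]
  ]
}}

```text
clock: 38.5
eef_pos: [417.1, 33.1, 54.5]
eef_rot: [3.139, -1.046, 3.138]
wrist_force: [0.3, 0.2, -0.4]
finger_gap: 76.1
finger_force: 0.0
```

Run:
```python
from h import *
share((500,34,170),3.1416,1.04)
im=viewer.camera("side"); s=manip.read_state()
x,y=pix(s["eef_pos"],"side").astype(int);print(x,y)
cv2.imwrite("pics/c7.png",cv2.resize(im[max(0,y-100):y+100,max(0,x-130):x+130],None,fx=2,fy=2))
```

```text
shift [ 0.234  0.006 -0.518] turn [ 0.0019 -0.0019 -0.0006] [-0.01  0.85  1.42 -0.    1.92 -1.57] [417.1  33.1  54.5] [ 0.3  0.2 -0.4]
377 294
```

View pics/c7.png

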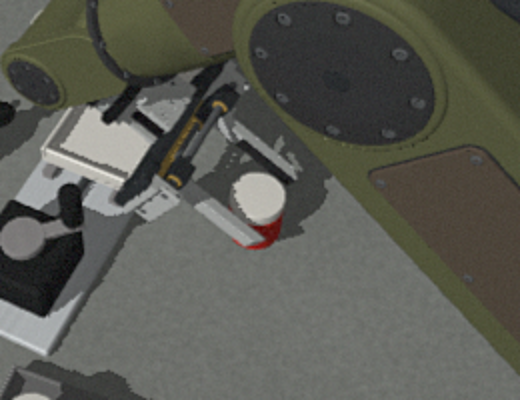

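The canister now stands upright, lid at crop (257,197). I retreat along the tool axis and level the tool.

Request:
{"api": "apply_moves", "payload": {
  "moves": [
    [[0, 0, -0.08], [0, 0, 0], 0.1],
    [[0, 0, -0.2], [0, 0, 0], 0.1],
    [[0, 0, -0.32], [0, 0, 0], 0.1],
    [[0.06, 0, -0.4], [0, 0, 0], 0.1],
    [[0.16, 0, -0.46], [0, -0.03, 0], 0.1],
    [[0.26, 0, -0.52], [0, -0.07, 0], 0.1],
    [[0.3, 0, -0.54], [0, -0.11, 0], 0.1],
    [[0.3, 0, -0.54], [0, -0.15, 0], 0.1],
    [[0.3, 0, -0.54], [0, -0.19, 0], 0.1],
    [[0.3, 0, -0.54], [0, -0.23, 0], 0.1],
    [[0.3, 0, -0.54], [0, -0.27, 0], 0.1],
    [[0.3, 0, -0.54], [0, -0.31, 0], 0.1]
  ]
}}

```text
clock: 39.55
eef_pos: [496.6, 32.4, 187.8]
eef_rot: [3.14, -0.069, 3.136]
wrist_force: [0.9, -0.3, -0.8]
finger_gap: 84.8
finger_force: 0.0
```

Run:
```python
from h import *
im=viewer.camera("top");cv2.imwrite("pics/top2.png",im)
for c,s in lids(im):
    if c[1]>180 and s[4]<1200: print(c,s,P(*c,62))
im=viewer.camera("side")
b=(im.min(2)>150).astype(np.uint8);n,l,s,c=cv2.connectedComponentsWithStats(b)
for k in range(1,n):
    if 200<s[k][4]<1500 and c[k][1]>190: print("side",c[k].round(1),s[k],P(*c[k],62,"side"))
share((430,34,180),1.571)
cv2.imwrite("pics/side5.png",im)
```

```text
[364.9 187.7] [351 170  28  33 620] [ 714.  -120.2]
[211.7 245.3] [204 217  34  50 499] [581.7 226.9]
[416.1 229. ] [400 224  32  13 305] [ 615.7 -232.9]
[419.2 243.9] [400 239  33  12 266] [ 581.4 -238.1]
[355.  253.1] [344 245  36  13 222] [561.6 -94.1]
[159.5 281. ] [148 269  24  25 478] [502.2 339.1]
[161.8 348.4] [150 336  25  26 522] [357.  324.7]
side [287.8 202.1] [276 195  22  19 218] [ 702.7 -102. ]
side [374.5 292.4] [362 281  27  26 526] [423.1  37.1]
side [249.8 352.1] [218 329  68  43 888] [574.9 259.6]
side [260.5 406.5] [245 391  32  33 789] [503.4 337.5]
side [340.8 438. ] [325 421  33  35 901] [358.1 322.9]
shift [0.258 0.004 0.051] turn [-0.0175 -0.0183  0.4979] [-0.01  0.25  1.67  0.    1.29 -1.57] [495.1  32.6 188. ] [ 0.3 -0.3  0.5]
```

Request:
{"api": "apply_moves", "payload": {
  "moves": [
    [[0.08, 0.004, 0.03], [-0.0175, -0.0183, 0.4979], 0.1],
    [[0.18, 0.008, 0.06], [-0.0175, -0.0183, 0.4979], 0.1],
    [[0.26, 0.012, 0.09], [-0.0175, -0.0183, 0.4979], 0.1],
    [[0.29, 0.016, 0.11], [-0.0175, -0.0183, 0.4979], 0.1],
    [[0.29, 0.016, 0.13], [-0.0175, -0.0183, 0.4979], 0.1],
    [[0.29, 0.016, 0.15], [-0.0175, -0.0183, 0.4979], 0.1],
    [[0.29, 0.016, 0.188], [-0.0175, -0.0183, 0.4979], 0.1],
    [[0.29, 0.016, 0.188], [-0.0175, -0.0183, 0.4979], 0.1],
    [[0.29, 0.016, 0.188], [-0.0175, -0.0183, 0.4979], 0.1],
    [[0.29, 0.016, 0.188], [-0.0175, -0.0183, 0.4979], 0.1],
    [[0.29, 0.016, 0.188], [-0.0175, -0.0183, 0.4979], 0.1],
    [[0.29, 0.016, 0.188], [-0.0175, -0.0183, 0.4979], 0.1]
  ]
}}

```text
clock: 40.65
eef_pos: [420.7, 36.9, 145.6]
eef_rot: [-3.131, -0.003, 1.631]
wrist_force: [-0.7, 0.1, -0.1]
finger_gap: 84.8
finger_force: 0.0
```

Request:
{"api": "apply_moves", "payload": {
  "moves": [
    [[0, 0, 0], [0, 0, -0.003], 0.1],
    [[0, 0, 0], [0, 0, -0.003], 0.1]
  ]
}}

```text
clock: 40.82
eef_pos: [420.7, 37.0, 145.6]
eef_rot: [-3.132, -0.003, 1.651]
wrist_force: [-0.0, 0.2, -0.2]
finger_gap: 84.3
finger_force: 0.0
```

```bash
python3 -c "
from h import *
share((422.5,36.5,41),1.571)"
```

```text
shift [-0.004  0.011  0.418] turn [-0.0032 -0.0009  0.0256] [-0.    0.11  1.95  0.    1.1  -0.08] [420.7  37.  145.6] [-0.   0.2 -0.2]
```

Request:
{"api": "apply_moves", "payload": {
  "moves": [
    [[-0.004, 0.011, 0], [-0.0032, -0.0009, 0.0256], 0.1],
    [[-0.004, 0.011, 0.02], [-0.0032, -0.0009, 0.0256], 0.1],
    [[-0.004, 0.011, 0.12], [-0.0032, -0.0009, 0.0256], 0.1],
    [[-0.004, 0.011, 0.24], [-0.0032, -0.0009, 0.0256], 0.1],
    [[-0.004, 0.011, 0.35], [-0.0032, -0.0009, 0.0256], 0.1],
    [[-0.004, 0.011, 0.41], [-0.0032, -0.0009, 0.0256], 0.1],
    [[-0.004, 0.011, 0.418], [-0.0032, -0.0009, 0.0256], 0.1],
    [[-0.004, 0.011, 0.418], [-0.0032, -0.0009, 0.0256], 0.1]
  ]
}}

```text
clock: 41.48
eef_pos: [422.2, 36.4, 40.5]
eef_rot: [-3.141, -0.0, 1.569]
wrist_force: [0.2, -0.0, 0.2]
finger_gap: 84.7
finger_force: 0.0
```

Request:
{"api": "apply_moves", "payload": {
  "moves": [
    [[0, 0, 0], [0, 0, 0], 1],
    [[0, 0, 0], [0, 0, 0], 1],
    [[0, 0, 0], [0, 0, 0], 1],
    [[0, 0, 0], [0, 0, 0], 1],
    [[0, 0, 0], [0, 0, 0], 1],
    [[0, 0, 0], [0, 0, 0], 1],
    [[0, 0, 0], [0, 0, 0], 1]
  ],
  "squeeze": 50
}}

```text
clock: 42.07
eef_pos: [423.1, 36.4, 41.7]
eef_rot: [3.138, 0.0, 1.566]
wrist_force: [1.0, -1.2, 7.5]
finger_gap: 55.7
finger_force: 50.0
```

Request:
{"api": "apply_moves", "payload": {
  "moves": [
    [[0, 0, -0.08], [0, 0, 0], 1],
    [[0, 0, -0.2], [0, 0, 0], 1],
    [[0, 0, -0.32], [0, 0, 0], 1],
    [[0, 0, -0.4], [0, 0, 0], 1],
    [[0, 0, -0.4], [0, 0, 0], 1],
    [[0, 0, -0.4], [0, 0, 0], 1],
    [[0, 0, -0.4], [0, 0, 0], 1]
  ]
}}

```text
clock: 42.65
eef_pos: [421.5, 36.4, 139.5]
eef_rot: [3.141, 0.0, 1.566]
wrist_force: [-0.2, -0.9, -4.9]
finger_gap: 55.3
finger_force: 50.0
```

```bash
python3 -c "
from h import *
share((594,6,72),1.571)"
```

```text
shift [-0.118  0.691  0.27 ] turn [ 0.0001  0.     -0.0016] [-0.    0.11  1.96 -0.    1.07  0.  ] [421.5  36.4 139.5] [-0.2 -0.9 -4.9]
```

Request:
{"api": "apply_moves", "payload": {
  "moves": [
    [[-0.02, 0.08, 0], [0, 0, 0], 1],
    [[-0.04, 0.2, 0], [0, 0, 0], 1],
    [[-0.06, 0.33, 0], [0, 0, 0], 1],
    [[-0.08, 0.46, 0], [0, 0, 0], 1],
    [[-0.1, 0.58, 0], [0, 0, 0], 1],
    [[-0.118, 0.67, 0], [0, 0, 0], 1],
    [[-0.118, 0.7, 0.04], [0, 0, 0], 1],
    [[-0.118, 0.7, 0.14], [0, 0, 0], 1],
    [[-0.118, 0.7, 0.22], [0, 0, 0], 1],
    [[-0.118, 0.7, 0.26], [0, 0, 0], 1],
    [[-0.118, 0.7, 0.27], [0, 0, 0], 1],
    [[-0.118, 0.7, 0.27], [0, 0, 0], 1]
  ]
}}

```text
clock: 43.65
eef_pos: [596.7, 6.1, 72.6]
eef_rot: [3.141, -0.0, 1.566]
wrist_force: [0.5, -0.0, -4.4]
finger_gap: 55.4
finger_force: 50.0
```

Request:
{"api": "apply_moves", "payload": {
  "moves": [
    [[0, 0, 0.004], [0, 0, 0], 1],
    [[0, 0, 0.008], [0, 0, 0], 1],
    [[0, 0, 0.008], [0, 0, 0], 1]
  ]
}}

```text
clock: 43.9
eef_pos: [597.5, 6.1, 72.5]
eef_rot: [3.138, 0.0, 1.566]
wrist_force: [-0.5, -0.1, -4.2]
finger_gap: 55.5
finger_force: 50.0
```

Request:
{"api": "apply_moves", "payload": {
  "moves": [
    [[0, 0, 0.004], [0, 0, 0], 1],
    [[0, 0, 0.006], [0, 0, 0], 1],
    [[0, 0, 0.006], [0, 0, 0], 1]
  ]
}}

```text
clock: 44.15
eef_pos: [597.4, 6.1, 70.7]
eef_rot: [3.139, 0.0, 1.566]
wrist_force: [0.4, -0.4, -3.4]
finger_gap: 55.3
finger_force: 50.0
```

Request:
{"api": "apply_moves", "payload": {
  "moves": [
    [[0, 0, 0.004], [0, 0, 0], 1],
    [[0, 0, 0.004], [0, 0, 0], 1]
  ]
}}

```text
clock: 44.32
eef_pos: [597.5, 6.1, 70.6]
eef_rot: [3.139, 0.0, 1.566]
wrist_force: [-2.8, -0.5, 6.6]
finger_gap: 55.3
finger_force: 50.0
```

Request:
{"api": "apply_moves", "payload": {
  "moves": [
    [[0, 0, 0], [0, 0, 0], 0.1],
    [[0, 0, 0], [0, 0, 0], 0.1],
    [[0, 0, 0], [0, 0, 0], 0.1],
    [[0, 0, 0], [0, 0, 0], 0.1],
    [[0, 0, -0.04], [0, 0, 0], 0.1],
    [[0, 0, -0.14], [0, 0, 0], 0.1],
    [[0, 0, -0.28], [0, 0, 0], 0.15],
    [[0, 0, -0.42], [0, 0, 0], 0.3],
    [[0, 0, -0.5], [0, 0, 0], 0.4],
    [[0, 0, -0.5], [0, 0, 0], 0.4]
  ],
  "squeeze": 20
}}

```text
clock: 45.15
eef_pos: [598.6, 6.0, 200.6]
eef_rot: [3.131, 0.0, 1.566]
wrist_force: [1.1, 0.0, 0.3]
finger_gap: 63.4
finger_force: 0.0
```

Run:
```python
from h import *
im=viewer.camera("side");cv2.imwrite("pics/c8.png",cv2.resize(im[190:370,200:380],None,fx=3.3,fy=3.3,interpolation=cv2.INTER_CUBIC))
share((564,153,190),1.571)
```

```text
shift [ 0.587 -0.138  0.029] turn [ 0.0023  0.0001 -0.0016] [-0.05  0.42  1.41  0.    1.3  -0.05] [597.8   6.  197.6] [ 0.5 -0.2 -0.7]
```

View pics/c8.png

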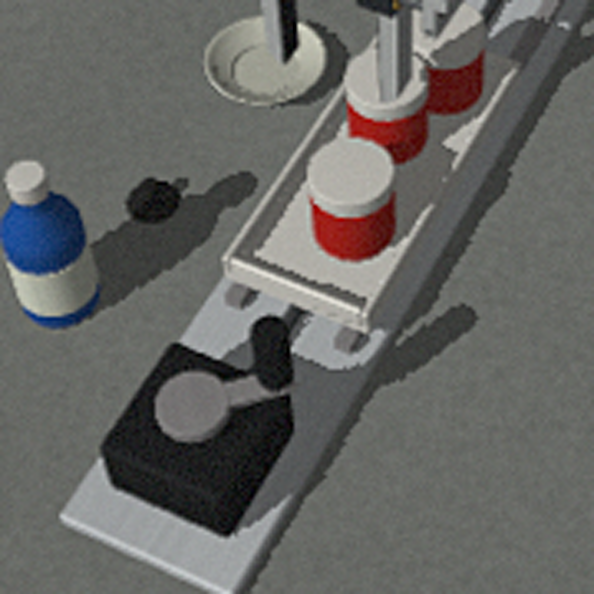

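All three full canisters stand upright in the tray. The knob top is at crop (270,326) and its bottom at (275,380), with the hub at (195,405).

Run:
```python
from h import *
o=lambda x,y:(200+(x+.5)/3.3-.5,190+(y+.5)/3.3-.5)
a,b=P(*o(270,326),129,"side"),P(*o(275,380),79,"side");m=P(*o(272.5,353),104,"side");h=P(*o(195,405),74,"side")
print(a,b,m,h,[np.linalg.norm(k-np.array([600,187])).round(1) for k in(a,b,m)])
for z in (72,78,84):print(z,P(*o(195,403),z,"side"),P(228.9,236,z,"top"))
```

```text
[566.3 149.1] [565.2 152.9] [565.9 150.7] [600.1 185.9] [np.float64(50.7), np.float64(48.7), np.float64(49.8)]
72 [601.7 183.8] [600.6 186.8]
78 [599.1 186.6] [599.3 185.5]
84 [596.5 189.5] [598.  184.2]
```

Request:
{"api": "apply_moves", "payload": {
  "moves": [
    [[0.12, -0.03, 0], [0.0023, 0, -0.0016], 0.4],
    [[0.25, -0.06, 0], [0.0023, 0, -0.0016], 0.4],
    [[0.38, -0.09, 0], [0.0023, 0, -0.0016], 0.4],
    [[0.5, -0.12, 0.02], [0.0023, 0, -0.0016], 0.4],
    [[0.579, -0.132, 0.03], [0.0023, 0, -0.0016], 0.4],
    [[0.579, -0.132, 0.03], [0.0023, 0, -0.0016], 0.4],
    [[0.579, -0.132, 0.03], [0.0023, 0, -0.0016], 0.4],
    [[0.579, -0.132, 0.03], [0.0023, 0, -0.0016], 0.4]
  ]
}}

```text
clock: 45.87
eef_pos: [564.7, 150.3, 186.5]
eef_rot: [-3.136, 0.0, 1.571]
wrist_force: [-0.4, -0.4, 0.7]
finger_gap: 56.5
finger_force: 0.0
```

```bash
python3 -c "
from h import *
share((565.5,151,103),1.571)"
```

```text
shift [0.003 0.005 0.334] turn [-0.0017  0.0001 -0.0001] [0.2  0.41 1.46 0.   1.28 0.2 ] [564.7 150.3 186.5] [-0.4 -0.4  0.7]
```

Request:
{"api": "apply_moves", "payload": {
  "moves": [
    [[0.003, 0.003, 0.08], [0, 0, 0], 0.4],
    [[0.003, 0.003, 0.18], [0, 0, 0], 0.4],
    [[0.003, 0.003, 0.26], [0, 0, 0], 0.4],
    [[0.003, 0.003, 0.32], [0, 0, 0], 0.4],
    [[0.003, 0.003, 0.334], [0, 0, 0], 0.4],
    [[0.003, 0.003, 0.334], [0, 0, 0], 0.4]
  ]
}}

```text
clock: 46.37
eef_pos: [564.9, 150.7, 102.7]
eef_rot: [-3.135, 0.0, 1.57]
wrist_force: [0.9, -0.8, 0.4]
finger_gap: 56.5
finger_force: 0.0
```

Request:
{"api": "apply_moves", "payload": {
  "moves": [
    [[0, 0, 0], [0, 0, 0], 1],
    [[0, 0, 0], [0, 0, 0], 1],
    [[0, 0, 0], [0, 0, 0], 1],
    [[0, 0, 0], [0, 0, 0], 1],
    [[0, 0, 0], [0, 0, 0], 1],
    [[0, 0, 0], [0, 0, 0], 1],
    [[0, 0, 0], [0, 0, 0], 1],
    [[0, 0, 0], [0, 0, 0], 1]
  ]
}}

```text
clock: 47.03
eef_pos: [565.5, 151.8, 103.9]
eef_rot: [-3.138, -0.0, 1.571]
wrist_force: [3.6, 1.1, 1.2]
finger_gap: 21.5
finger_force: 20.0
```

Request:
{"api": "apply_moves", "payload": {
  "moves": [
    [[0.041, -0.032, 0], [0, 0, 0], 1],
    [[0.089, -0.053, 0], [0, 0, 0], 1],
    [[0.141, -0.06, 0], [0, 0, 0], 1],
    [[0.193, -0.053, 0], [0, 0, 0], 1],
    [[0.241, -0.034, 0], [0, 0, 0], 1],
    [[0.283, -0.002, 0], [0, 0, 0], 1],
    [[0.315, 0.039, 0], [0, 0, 0], 1],
    [[0.335, 0.087, 0], [0, 0, 0], 1],
    [[0.343, 0.138, 0], [0, 0, 0], 1],
    [[0.336, 0.19, 0], [0, 0, 0], 1],
    [[0.317, 0.239, 0], [0, 0, 0], 1],
    [[0.285, 0.28, 0], [0, 0, 0], 1]
  ]
}}

```text
clock: 48.03
eef_pos: [635.6, 223.7, 103.9]
eef_rot: [-3.137, -0.001, 1.572]
wrist_force: [-3.5, 1.4, 6.5]
finger_gap: 21.6
finger_force: 20.0
```

Request:
{"api": "apply_moves", "payload": {
  "moves": [
    [[-0.041, 0.032, 0], [0, 0, 0], 1],
    [[-0.089, 0.053, 0], [0, 0, 0], 1],
    [[-0.141, 0.06, 0], [0, 0, 0], 1],
    [[-0.193, 0.053, 0], [0, 0, 0], 1],
    [[-0.241, 0.034, 0], [0, 0, 0], 1],
    [[-0.283, 0.002, 0], [0, 0, 0], 1],
    [[-0.315, -0.039, 0], [0, 0, 0], 1],
    [[-0.335, -0.087, 0], [0, 0, 0], 1],
    [[-0.343, -0.138, 0], [0, 0, 0], 1],
    [[-0.336, -0.19, 0], [0, 0, 0], 1],
    [[-0.317, -0.239, 0], [0, 0, 0], 1],
    [[-0.285, -0.28, 0], [0, 0, 0], 1]
  ]
}}

```text
clock: 49.03
eef_pos: [565.3, 152.0, 104.0]
eef_rot: [-3.14, -0.001, 1.57]
wrist_force: [14.8, 8.8, -4.5]
finger_gap: 21.3
finger_force: 20.0
```

Request:
{"api": "apply_moves", "payload": {
  "moves": [
    [[0.041, -0.032, 0], [0, 0, 0], 1],
    [[0.089, -0.053, 0], [0, 0, 0], 1],
    [[0.141, -0.06, 0], [0, 0, 0], 1],
    [[0.193, -0.053, 0], [0, 0, 0], 1],
    [[0.241, -0.034, 0], [0, 0, 0], 1],
    [[0.283, -0.002, 0], [0, 0, 0], 1],
    [[0.315, 0.039, 0], [0, 0, 0], 1],
    [[0.335, 0.087, 0], [0, 0, 0], 1],
    [[0.343, 0.138, 0], [0, 0, 0], 1],
    [[0.336, 0.19, 0], [0, 0, 0], 1],
    [[0.317, 0.239, 0], [0, 0, 0], 1],
    [[0.285, 0.28, 0], [0, 0, 0], 1]
  ]
}}

```text
clock: 50.03
eef_pos: [635.6, 223.9, 103.9]
eef_rot: [-3.137, -0.001, 1.572]
wrist_force: [-2.8, 2.1, 6.7]
finger_gap: 21.6
finger_force: 20.0
```

Request:
{"api": "apply_moves", "payload": {
  "moves": [
    [[-0.041, 0.032, 0], [0, 0, 0], 1],
    [[-0.089, 0.053, 0], [0, 0, 0], 1],
    [[-0.141, 0.06, 0], [0, 0, 0], 1],
    [[-0.193, 0.053, 0], [0, 0, 0], 1],
    [[-0.241, 0.034, 0], [0, 0, 0], 1],
    [[-0.283, 0.002, 0], [0, 0, 0], 1],
    [[-0.315, -0.039, 0], [0, 0, 0], 1],
    [[-0.335, -0.087, 0], [0, 0, 0], 1],
    [[-0.343, -0.138, 0], [0, 0, 0], 1],
    [[-0.336, -0.19, 0], [0, 0, 0], 1],
    [[-0.317, -0.239, 0], [0, 0, 0], 1],
    [[-0.285, -0.28, 0], [0, 0, 0], 1]
  ]
}}

```text
clock: 51.03
eef_pos: [565.3, 152.2, 104.0]
eef_rot: [-3.14, -0.001, 1.57]
wrist_force: [15.1, 8.9, -5.1]
finger_gap: 21.7
finger_force: 20.0
```

Run:
```python
from h import *
im=viewer.camera("top");cv2.imwrite("pics/c9.png",cv2.resize(im[190:290,180:460],None,fx=2.8,fy=2.8,interpolation=cv2.INTER_CUBIC))
```

```text
(no output)
```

View pics/c9.png

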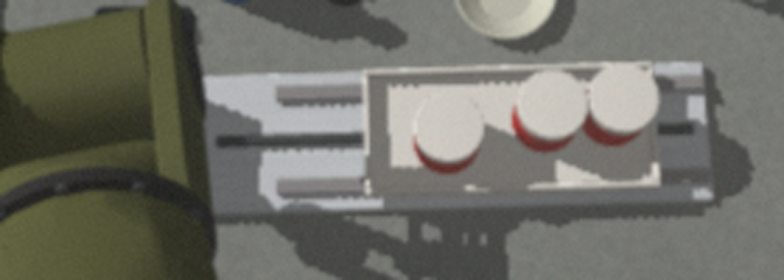

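The tray has slid about 63 mm, with its left rim now at crop x=365, and all three canisters are upright. I wind on to 2.5 turns and then go in small steps.

Request:
{"api": "apply_moves", "payload": {
  "moves": [
    [[0.041, -0.032, 0], [0, 0, 0], 1],
    [[0.089, -0.053, 0], [0, 0, 0], 1],
    [[0.141, -0.06, 0], [0, 0, 0], 1],
    [[0.193, -0.053, 0], [0, 0, 0], 1],
    [[0.241, -0.034, 0], [0, 0, 0], 1],
    [[0.283, -0.002, 0], [0, 0, 0], 1],
    [[0.315, 0.039, 0], [0, 0, 0], 1],
    [[0.335, 0.087, 0], [0, 0, 0], 1],
    [[0.343, 0.138, 0], [0, 0, 0], 1],
    [[0.336, 0.19, 0], [0, 0, 0], 1],
    [[0.317, 0.239, 0], [0, 0, 0], 1],
    [[0.285, 0.28, 0], [0, 0, 0], 1]
  ]
}}

```text
clock: 52.08
eef_pos: [635.6, 224.0, 103.9]
eef_rot: [-3.138, -0.001, 1.572]
wrist_force: [-1.7, 3.0, 5.8]
finger_gap: 21.5
finger_force: 20.0
```

Request:
{"api": "apply_moves", "payload": {
  "moves": [
    [[-0.041, 0.032, 0], [0, 0, 0], 1],
    [[-0.089, 0.053, 0], [0, 0, 0], 1]
  ]
}}

```text
clock: 52.25
eef_pos: [649.6, 201.8, 103.9]
eef_rot: [-3.14, -0.002, 1.572]
wrist_force: [2.8, 4.8, 4.2]
finger_gap: 21.9
finger_force: 20.0
```

Request:
{"api": "apply_moves", "payload": {
  "moves": [
    [[-0.052, 0.007, 0], [0, 0, 0], 1],
    [[-0.104, 0, 0], [0, 0, 0], 1]
  ]
}}

```text
clock: 52.42
eef_pos: [650.2, 174.7, 104.0]
eef_rot: [3.141, -0.001, 1.571]
wrist_force: [7.2, 2.8, 2.3]
finger_gap: 21.8
finger_force: 20.0
```

Request:
{"api": "apply_moves", "payload": {
  "moves": [
    [[-0.048, -0.019, 0], [0, 0, 0], 1],
    [[-0.09, -0.051, 0], [0, 0, 0], 1]
  ]
}}

```text
clock: 52.58
eef_pos: [636.9, 151.3, 104.0]
eef_rot: [-3.141, -0.0, 1.57]
wrist_force: [3.4, 1.7, 3.5]
finger_gap: 21.8
finger_force: 20.0
```

Request:
{"api": "apply_moves", "payload": {
  "moves": [
    [[-0.013, -0.015, 0], [0, 0, 0], 1],
    [[-0.013, -0.015, 0], [0, 0, 0], 1]
  ]
}}

```text
clock: 52.75
eef_pos: [632.0, 147.4, 103.9]
eef_rot: [-3.139, 0.001, 1.57]
wrist_force: [3.5, -9.3, 4.1]
finger_gap: 21.3
finger_force: 20.0
```

Request:
{"api": "apply_moves", "payload": {
  "moves": [
    [[-0.011, -0.015, 0], [0, 0, 0], 1],
    [[-0.011, -0.015, 0], [0, 0, 0], 1]
  ]
}}

```text
clock: 52.92
eef_pos: [628.6, 145.0, 104.0]
eef_rot: [-3.139, 0.001, 1.57]
wrist_force: [3.9, -8.3, 4.6]
finger_gap: 21.9
finger_force: 20.0
```

Request:
{"api": "apply_moves", "payload": {
  "moves": [
    [[-0.011, -0.02, 0], [0, 0, 0], 1],
    [[-0.011, -0.02, 0], [0, 0, 0], 1]
  ]
}}

```text
clock: 53.08
eef_pos: [623.5, 142.2, 103.9]
eef_rot: [-3.139, 0.002, 1.57]
wrist_force: [1.7, -10.6, 4.9]
finger_gap: 22.0
finger_force: 20.0
```

Request:
{"api": "apply_moves", "payload": {
  "moves": [
    [[-0.009, -0.022, 0], [0, 0, 0], 1],
    [[-0.009, -0.022, 0], [0, 0, 0], 1]
  ]
}}

```text
clock: 53.25
eef_pos: [621.5, 140.7, 104.4]
eef_rot: [3.134, -0.001, 1.57]
wrist_force: [41.3, -0.4, -15.0]
finger_gap: 23.3
finger_force: 19.9
```

The firm stop is felt at 41 N. I hold briefly, ease off, release and lift.

Request:
{"api": "apply_moves", "payload": {
  "moves": [
    [[0, 0, 0], [0, 0, 0], 1],
    [[0, 0, 0], [0, 0, 0], 1],
    [[0, 0, 0], [0, 0, 0], 1],
    [[0.003, 0.008, 0], [0, 0, 0], 1],
    [[0.005, 0.012, 0], [0, 0, 0], 1],
    [[0.005, 0.012, 0], [0, 0, 0], 1]
  ]
}}

```text
clock: 53.75
eef_pos: [622.9, 141.1, 104.1]
eef_rot: [3.14, 0.002, 1.57]
wrist_force: [16.8, -9.7, -1.1]
finger_gap: 21.4
finger_force: 20.0
```

Request:
{"api": "apply_moves", "payload": {
  "moves": [
    [[0, 0, 0], [0, 0, 0], 0.5],
    [[0, 0, 0], [0, 0, 0], 0.5],
    [[0, 0, 0], [0, 0, 0], 0.5],
    [[0, 0, 0], [0, 0, 0], 0.5],
    [[0, 0, -0.08], [0, 0, 0], 0.5],
    [[0, 0, -0.2], [0, 0, 0], 0.5],
    [[0, 0, -0.33], [0, 0, 0], 0.5],
    [[0.1, -0.1, -0.4], [0, 0, 0], 0.5],
    [[0.2, -0.22, -0.4], [0, 0, 0], 0.5],
    [[0.3, -0.34, -0.4], [0, 0, 0], 0.5],
    [[0.38, -0.46, -0.4], [0, 0, 0], 0.5],
    [[0.4, -0.5, -0.4], [0, 0, 0], 0.5]
  ]
}}

```text
clock: 54.75
eef_pos: [492.6, 244.9, 204.0]
eef_rot: [-3.136, -0.0, 1.574]
wrist_force: [0.6, 0.4, 1.1]
finger_gap: 47.0
finger_force: 0.0
```

Run:
```python
from h import *
a=viewer.camera("top");b=viewer.camera("side")
A=cv2.resize(a[190:390,130:480],None,fx=2.2,fy=2.2,interpolation=cv2.INTER_CUBIC)
cv2.imwrite("pics/c10.png",A);cv2.imwrite("pics/side9.png",b)
for n,p in dict(a=(592,-133-87),).items(): print(pix((p[0],p[1],91)))
s=manip.read_state();print(s["clock"],s["eef_pos"])
```

```text
[413.5 236.6]
54.85 [494.68438147 243.5796413  204.22004698]
```

View pics/c10.png

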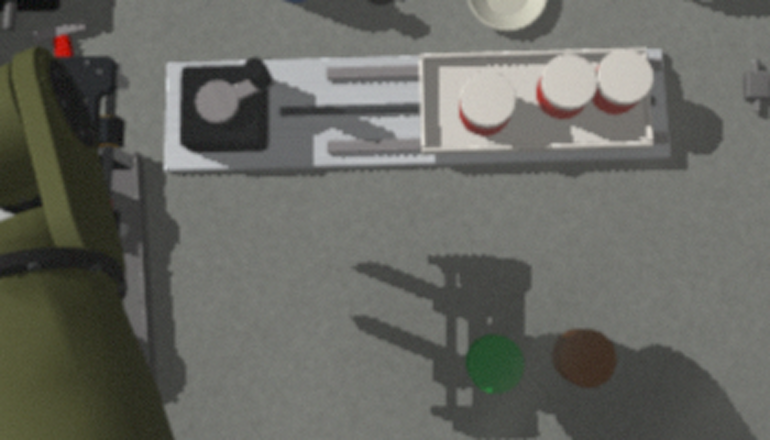

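The tray is at the far end of its travel with three canisters upright, their lids at crop (488,101), (568,82) and (624,77). I check the numbers.

Run:
```python
from h import *
g=lambda x,y,z:P(130+(x+.5)/2.2-.5,190+(y+.5)/2.2-.5,z)
q=np.array([g(420,56,45),g(650,49,45),g(653,146,45),g(421,150,45)]);t=q.mean(0);w=np.array([g(167,63,12),g(660,49,12),g(669,155,12),g(165,170,12)]).mean(0)
print("tray",t,"winder",w,"y",t-w)
R=Rt.from_euler("z",-.02).as_matrix()[:2,:2]
for l in((488,101),(568,82),(624,77)): print((R@(g(*l,91)-t)).round(1))
b=cv2.imread("pics/side9.png")
n,L,s,c=cv2.connectedComponentsWithStats((b.min(2)>150).astype(np.uint8))
for k in range(1,n):
    if 200<s[k][4]<1500 and c[k][1]>380: print(c[k].round(1),s[k],P(*c[k],67,"side"))
```

```text
tray [ 606.125 -138.2  ] winder [604.55  -12.175] y [   1.575 -126.025]
[-9.9 53.1]
[  7.2 -27.2]
[ 10.8 -83. ]
[260.5 406.6] [245 391  32  34 803] [501.7 339. ]
[340.7 438.1] [325 421  33  36 917] [357.3 324.6]
```

View pics/side9.png

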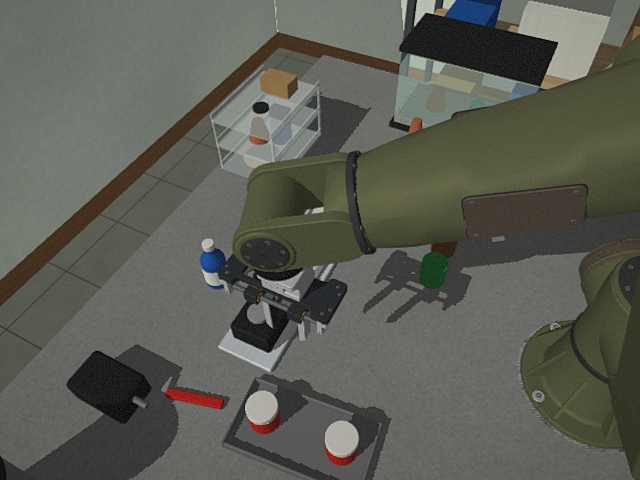

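Both empties stand in the return tray at (262,410) and (341,441). The tray reads −126 mm, at the stop, all fulls are within limits, and the arm is clear. Handing in.

```bash
python3 -c "
from cell import manip
print(manip.sign_off())"
```

```text
the job is handed in; nothing more can be done
None
```

The job is handed in, but the hand-in returned no verdict: by my last checks the three full canisters stand upright in the white tray, which is wound firmly against its stop, and the two empties stand in the return tray; one full canister tipped over in the white tray on the way and was stood up again.

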